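Restock the spice-tin dispenser through its sprung flap

ROBOT

A 7-joint arm with a two-finger parallel gripper is mounted at the origin on the work surface. World frame = base frame: x ahead of the robot, y to its left, z up, the work surface at z = 0. Lengths are in m, angles in degrees, forces in N, time in s.
With the tool pointing down it reaches from about 0.4 to 0.9 m from the base axis. Payload 5.5 kg.
Tool frame: the origin (TCP) lies midway between the tips of the shut fingers; the grasp point (between the pads) lies ctrl.pinch_z behind it (ctrl.pinch_z is the distance from the TCP to the grasp point, in m); z points along the fingers, y is the direction in which the jaws open and shut (so a half turn about z gives the same grasp; the last joint's range is limited). The gripper opens to 85 mm and grips with 20 to 120 N. Pads are 22 mm wide; open, the fingers measure 114 mm over their backs; the gripper's body (76 mm by 85 mm) begins 54 mm behind the grasp point. The pads swing forward as they close: fully open they stand 13 mm farther back than shut.
Start: joints at [-49.034, 28.699, -24.465, 88.831, 12.651, 65.22, -12.049], TCP at [0.284, 0.585, 0.231] pointing down, gripper open.
Joint ranges: [-164.97, 164.97], [-17.58, 116.51], [-87.97, 89.64], [11.32, 138.91], [-80.73, 260.73], [10.89, 115.49], [-147.41, 147.41]. Speed limits (degrees/s): [147.25, 147.25, 180, 180, 180, 180, 180].

INTERFACE

Orientations are given as a 3x3 rotation matrix whose columns are the frame's x, y, z axes.
In Python, from plant import ctrl gives the robot as it stands.
- The arm moves only by the tool carry_out, never from a script. Its argument "steps" is a list of rows, each an object of numbers: "tx", "ty", "tz": the shift along the tool's x, y, z in units of 40 mm (1.0 is 40 mm); "wx", "wy", "wz": the turn, a rotation vector about the tool's x, y, z in units of 6 degrees (1.0 is 6 degrees); "claw": the finger opening in mm, from 0 to 85.4. In form: [{"tx": .., "ty": .., "tz": .., "wx": .., "wy": .., "wz": .., "claw": ..}, ...]. A call has 1 to 5 rows; each row is the pose to reach, as a shift and turn from the pose commanded when the call began, along the tool's axes at that moment; what a row does not reach only later rows make up. A row lasts 1/12 s, in which the tool goes at most 41.7 mm and 7.16 degrees, less where a joint would pass 70% of its speed; a pose out of reach is approached as far as the arm can. A call with a gripper value outside its range is refused whole. The fingers move at their own pace and stop on an object; the grip force is fixed at half the most. Time passes only in rows, so rows that repeat a pose let the fingers close. It gives the time, the measured TCP pose, the force and the opening at its end, in the units of the state.
- ctrl.read_state(): the state, without advancing time (a new reading comes with each control period).
- ctrl.snapshot(name): name is "side" or "top" or "wrist"; returns a dict with "img" (480x640x3 uint8, red, green, blue), "fov_y" (degrees; the focal length in pixels is half the picture's height over the tangent of half this angle, whatever the lens; pixels are square), "cx", "cy" (the principal point, pixels), "dist" ([k1, k2, p1, p2, k3] as OpenCV has them; the pictures are not rectified), "world_to_cam" (4x4, takes a point from world to camera coordinates). Camera axes: x right, y down, z forward; pixel columns grow to the right and rows downward; lengths in m; the calibration is good to about 2 mm. A picture is of the moment at which its call begins. There is no depth.
- ctrl.hand_in(): hands the job in, once; it reports no verdict.
The state is a dict: "time_s": time; "joints": joint angles; "qd": joint speeds; "joint_torque": joint torques, N m; "ee_pos": TCP position; "orientation": TCP orientation; "wrist_force": force on the tool from outside, world axes, zero at the start; "torque": the same for the moment, N m; "width": opening from 0.0 (shut) to 1.0 (fully open).
Only numpy, scipy, OpenCV 4.12 (cv2) and the standard library are available. Lean on these libraries where they do the work, as an engineer would, in place of code of your own. Each camera call takes 0.05 s, during which the arm holds its last target.

TASK

Pick up the flat rectangular tin and put it upright into the wooden dispenser through the sprung flap on its top, pushing the flap open with the tin, then push the tin on down with closed fingers until you feel it land on the hidden sprung plate and squeeze that plate by a few millimetres, without ramming it. Then draw out so that the flap shuts over the tin, and leave the jar, the carton and the bowl where they stand.

Things in the scene. Friction and masses are not known exactly. Their poses are not given: they have to be found in the camera images.
- tin_mid (a point): centre (half-way up) of the flat rectangular metal tin with a paper band, the only flat tin, standing upright on the table: 22 mm along its x, 60 mm along its y, 100 mm along its z (up); about 0.2 kg, sturdy. Grip it across the 60 mm width near its top, so that the fingers stay outside the mouth.
- mouth (a point): centre of the mouth in the flat top of the wooden dispenser, 170 mm above the table; z up. The mouth is an oblong hole, 32 mm along x and 66 mm along y, closed by a steel flap; the straight shaft below it takes the tin upright, the tin's y along the mouth's y (either way round).
- flap (a joint): angle of the steel flap that closes the mouth, hinged along the mouth's -x edge, 31 mm from hinge to tip: 0 shut (level), up to 1.5 as it swings down into the shaft. Its spring (0.02 N m shut, 0.08 N m open) shuts it again, once the tin's top is more than 31 mm below the mouth and the fingers are out.
- dispenser: fixed wooden dispenser, 130 x 110 x 170 mm, origin under its centre, axes as the mouth's. In the shaft a sprung cheek on the -x side (slope from 35 to 55 mm deep, upright to 72 mm) presses the tin (about 6 N) to the +x wall, flush with the mouth's +x edge. A tin 60 mm deep or more stays where left, its centre 5 mm to the mouth's +x. Pushing it down takes some 5 to 14 N.
- stock: foot of the unseen stock pile inside the dispenser, 10 mm above the table. A level sprung plate lies on the pile, at a height not told: the tin's top is 33 to 47 mm below the mouth when its foot first touches. The plate gives way by 8 mm at 3 N per mm, then is hard; the tin must press on it with more than 5 N, never with more than 22 N.
- tin: the same tin, origin at the centre of its underside, z up
- jar: bystander: round glass jar with a metal lid, 66 mm wide, 85 mm tall, origin at the centre of its underside; stands on the tin's side of the table
- pack: bystander: plain cardboard carton 50 x 75 x 110 mm, origin at the centre of its underside
- bowl: bystander: wooden bowl, 100 mm wide, 45 mm tall, origin at the centre of its underside
Not all that is in view belongs to the job. What is meant by the tin is not red or yellow, and is the larger of those in its own colour.

How it is judged (in metres and radians):
On the way, in this order (a step that is already met when the one before it is completed fails the run):
1. the tin holds the flap open, its foot in the mouth (value of joint flap above 0.8 rad and contact force between tin and dispenser above 0.5 N and z of tin_mid in the frame of mouth below 0.03 m and horizontal distance between tin_mid and mouth below 0.015 m), for 0.2 s.
2. the tin is pressed on the sprung plate with more than 5 N (contact force between tin and stock above 5 N and z of tin_mid in the frame of mouth below -0.08 m), for 0.2 s.
At the end, for the whole second after the job is handed in: The tin stands upright (within 0.15 rad) and at rest in the dispenser's shaft, its centre more than 80 mm below the mouth and within 12 mm of its axis, its foot touching the sprung plate; the flap is shut (below 0.08 rad); jar, carton and bowl are within 30 mm of where they were (value of joint flap below 0.08 rad and z of tin_mid in the frame of mouth below -0.08 m and horizontal distance between tin_mid and mouth below 0.012 m and angle between tin's own z axis and vertical below 0.15 rad and contact force between tin and stock above 0.2 N and linear speed of tin below 0.02 m/s and distance of each of jar, pack, bowl from where it was at the start of the episode below 0.03 m).
It fails at once if the tin is rammed: more than 22 N on the sprung plate (contact force between tin and stock above 22 N).
It fails at once if a bystander is pushed more than 30 mm (distance of any of jar, pack, bowl from where it was at the start of the episode above 0.03 m).
It also fails if it takes over 72 s, if anything falls off the work surface, if the arm or the gripper's body presses on something with over 40 N, if the wrist force passes 120 N, or if a joint passes its speed limit or range.

## Working session

There is one attempt and no reset: what is moved stays moved. The work goes in short steps, Python scripts to look and compute and a tool call to move; the robot and the scene stay as the last step left them, time stands still between calls to the robot, and variables do not carry over. Pictures are saved under pics/ and viewed, and the job is handed in when it is done.

Besides the shell and the picture viewer there is one more tool, called after ">>>" as a command line: name --argument value ..., lists and objects as JSON in quotes. carry_out: Moves the arm, as the interface text tells. Its arguments: {"type":"object","properties":{"steps":{"type":"array","items":{"type":"object","properties":{"tx":{"type":"number"},"ty":{"type":"number"},"tz":{"type":"number"},"wx":{"type":"number"},"wy":{"type":"number"},"wz":{"type":"number"},"claw":{"type":"number"}}}}},"required":["steps"]}

```bash
ls; mkdir -p pics
cat > h.py <<'E'
import numpy as np, cv2
from plant import ctrl
def K(s):
    f=240/np.tan(np.radians(s["fov_y"]/2)); return np.array([[f,0,s["cx"]],[0,f,s["cy"]],[0,0,1]])
def ray(s,px):
    p=cv2.undistortPoints(np.array([[px]],float),K(s),np.array(s["dist"],float))[0,0]
    M=np.array(s["world_to_cam"]); R=M[:3,:3]; t=M[:3,3]
    return -R.T@t, R.T@np.array([p[0],p[1],1])
def at_z(s,px,z):
    o,d=ray(s,px); return o+d*(z-o[2])/d[2]
def proj(s,P):
    M=np.array(s["world_to_cam"]); r,_=cv2.Rodrigues(M[:3,:3])
    return cv2.projectPoints(np.array(P,float).reshape(-1,3),r,M[:3,3],K(s),np.array(s["dist"],float))[0][:,0]
def save(s,n): cv2.imwrite(f"pics/{n}.png",s["img"][:,:,::-1])
def st():
    s=ctrl.read_state()
    for k in("time_s","ee_pos","wrist_force","width"): print(k,np.round(s[k],4))
    return s
E
python3 - <<'E'
from h import *
import pickle
s=st();print(np.round(s["orientation"],3),ctrl.pinch_z)
d={}
for n in("side","top","wrist"):
    d[n]=ctrl.snapshot(n);save(d[n],n+"0")
    print(n,d[n]["fov_y"],d[n]["dist"],np.round(ray(d[n],(320,240)),2).tolist())
pickle.dump(d,open("s0.pkl","wb"))
E
```

```text
pics
time_s 0.0
ee_pos [0.2835 0.5841 0.2303]
wrist_force [ 1.0629 -0.2577 -0.9143]
width 1.0059
[[-0.9    0.437 -0.001]
 [ 0.437  0.9   -0.002]
 [ 0.    -0.002 -1.   ]] 0.0187
side 54.63475701683483 [-0.06114644  0.          0.          0.          0.        ] [[0.55, -0.7, 0.55], [0.03, 0.84, -0.55]]
top 57.6029161306148 [-0.07947101  0.          0.          0.          0.        ] [[0.5, -0.03, 0.93], [0.11, 0.0, -0.99]]
wrist 69.50423770950266 [-0.05068977  0.          0.          0.          0.        ] [[0.22, 0.62, 0.37], [0.26, -0.14, -0.96]]
```

View pics/top0.png

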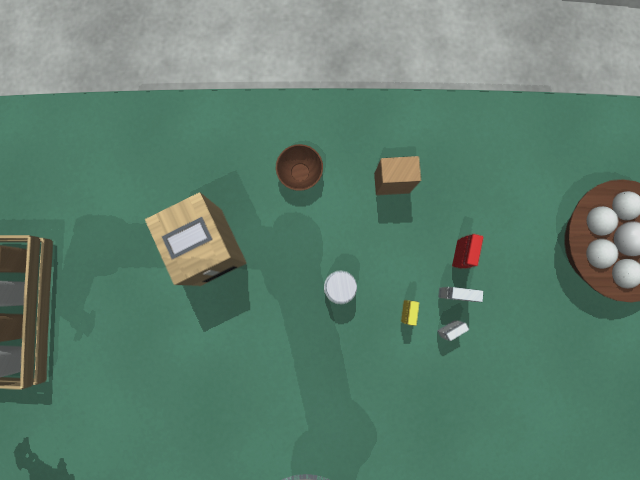

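View pics/side0.png

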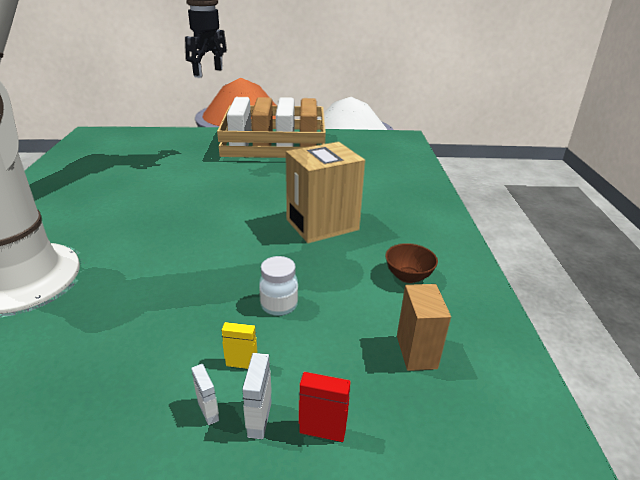

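View pics/wrist0.png

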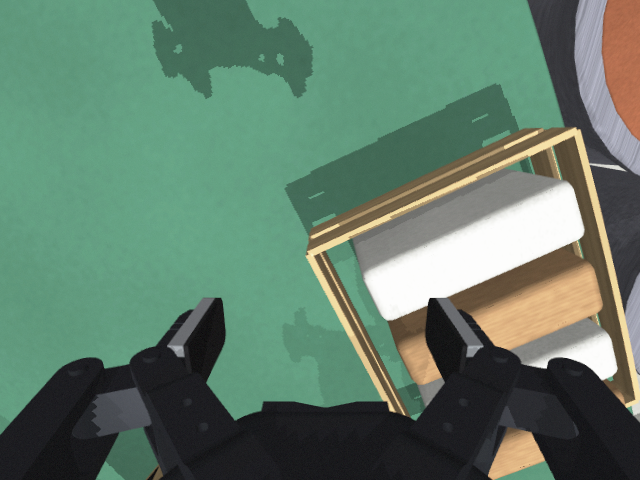

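Candidates in the top picture are red (470,250), yellow (412,313), large white (465,295) and small white (455,331). By the description it's the large white one. I'll check that in close crops.

Run:
```python
import cv2,numpy as np
t=cv2.imread("pics/top0.png");s=cv2.imread("pics/side0.png")
a=cv2.resize(t[270:350,400:500],None,fx=6,fy=6,interpolation=cv2.INTER_CUBIC) #600x480
cv2.imwrite("pics/c1.png",a)
cv2.imwrite("pics/c2.png",cv2.resize(s[340:450,180:360],None,fx=4,fy=4,interpolation=cv2.INTER_CUBIC))
cv2.imwrite("pics/c3.png",cv2.resize(t[185:295,135:255],None,fx=5,fy=5,interpolation=cv2.INTER_CUBIC))
cv2.imwrite("pics/c4.png",cv2.resize(s[135:245,275:375],None,fx=5,fy=5,interpolation=cv2.INTER_CUBIC))
```

```text
(no output)
```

View pics/c1.png

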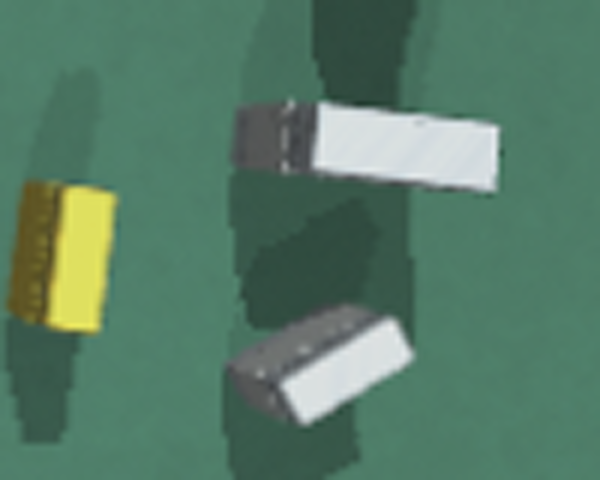

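View pics/c2.png

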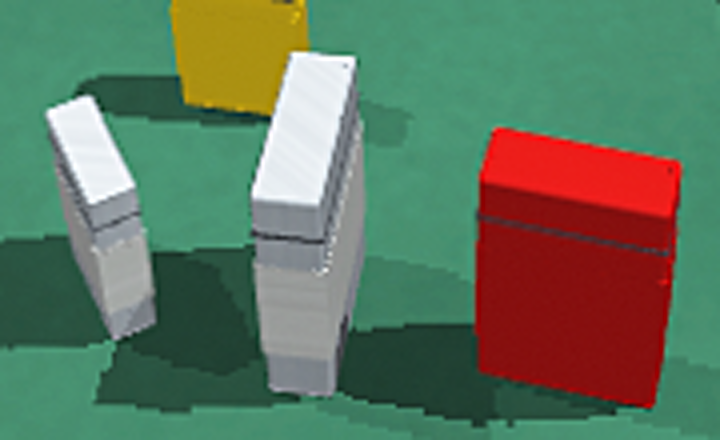

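View pics/c3.png

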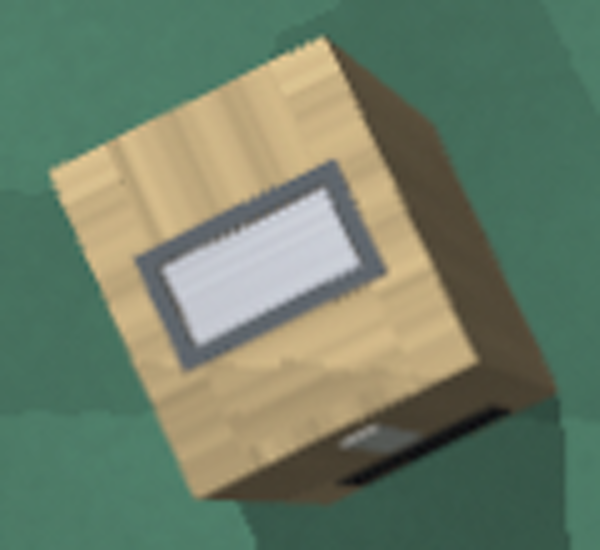

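View pics/c4.png

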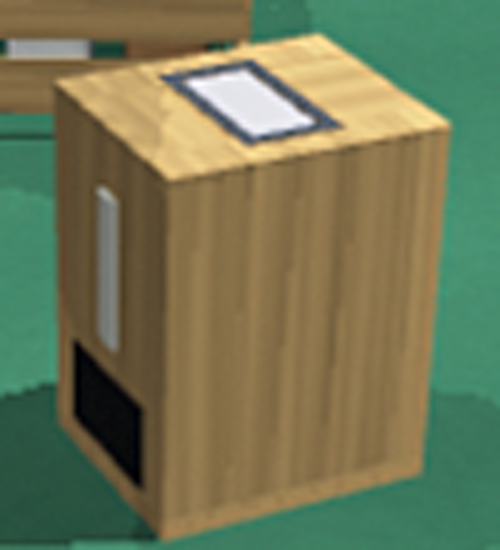

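Picture check: the crops confirm the large white banded tin. Its top face in the top view has corners at about (453,287), (483,291), (482,302) and (452,298). The small white one at (455,331) is a decoy. The dispenser's mouth frame is centred near (187,238). Next I fit poses with both cameras.

```bash
cat > fit.py <<'E'
from h import *
import pickle
from scipy.optimize import least_squares
d=pickle.load(open("s0.pkl","rb"))
def un(p,f,o): return (np.array(p,float)+.5)/f-.5+np.array(o)
def fit(obs,L,W,z,x0):
    # obs: list of (cam, pts) pts in corner order (+,+),(+,-),(-,-),(-,+) of (L dir,W dir)
    def P(v): 
        c,s=np.cos(v[2]),np.sin(v[2]);R=np.array([[c,-s],[s,c]])
        q=np.array([[1,1],[1,-1],[-1,-1],[-1,1]])*[L/2,W/2]
        return np.c_[q@R.T+v[:2],np.full(4,z)]
    f=lambda v:np.concatenate([(proj(d[c],P(v))-p).ravel() for c,p in obs])
    r=least_squares(f,x0);return r.x,np.round(r.fun.reshape(-1,2),1)
tt=un([(316,103),(499,125),(495,191),(313,170)],6,(400,270))
ts=un([(291,53),(357,58),(320,208),(254,200)],4,(180,340))
for p in tt: print("tin top",np.round(at_z(d["top"],p,.1),4))
for p in ts: print("tin side",np.round(at_z(d["side"],p,.1),4))
dt=un([(323,38),(478,360),(197,498),(52,172)],5,(135,185))
ds=un([(317,33),(452,127),(168,182),(55,87)],5,(275,135))
mt=un([(325,187),(360,265),(195,347),(162,268)],5,(135,185))
mo=un([(335,160),(386,270),(183,370),(136,258)],5,(135,185))
ms=un([(253,60),(343,127),(250,144),(162,77)],5,(275,135))
for n,c,a in(("disp","top",dt),("disp","side",ds),("flap","top",mt),("frame","top",mo),("frame","side",ms)):
    q=np.array([at_z(d[c],p,.17) for p in a])[:,:2]
    e=np.linalg.norm(np.roll(q,-1,0)-q,axis=1)
    v=[q[(i+1)%4]-q[i] for i in range(4)]
    print(n,c,np.round(q,4).tolist(),"ctr",np.round(q.mean(0),4),"edges",np.round(e,4),[round(float(np.degrees(np.arctan2(w[1],w[0]))),1) for w in v])
for px,z,n in(((341,287),.085,"jar"),((300,168),.045,"bowl"),((400,170),.11,"pack"),((412,313),.07,"yellow"),((475,250),.1,"red"),((457,332),.08,"smallwhite")): print(n,np.round(at_z(d["top"],px,z),3))
E
python3 fit.py
```

```text
tin top [ 0.5053 -0.2803  0.1   ]
tin top [ 0.4982 -0.3392  0.1   ]
tin top [ 0.4773 -0.3373  0.1   ]
tin top [ 0.4841 -0.2788  0.1   ]
tin side [ 0.4819 -0.2797  0.1   ]
tin side [ 0.5034 -0.2816  0.1   ]
tin side [ 0.4966 -0.3412  0.1   ]
tin side [ 0.4767 -0.3385  0.1   ]
disp top [[0.6715, 0.1874], [0.5564, 0.1286], [0.5075, 0.227], [0.6231, 0.2842]] ctr [0.5896 0.2068] edges [0.1293 0.1099 0.129  0.1082] [-152.9, 116.4, 26.3, -63.4]
disp side [[0.6194, 0.287], [0.6696, 0.1843], [0.5528, 0.1264], [0.505, 0.2199]] ctr [0.5867 0.2044] edges [0.1142 0.1303 0.105  0.1327] [-64.0, -153.6, 117.1, 30.4]
flap top [[0.6176, 0.1848], [0.5898, 0.1714], [0.5606, 0.2295], [0.5886, 0.2425]] ctr [0.5891 0.207 ] edges [0.0309 0.0651 0.0309 0.0646] [-154.2, 116.7, 24.9, -63.3]
frame top [[0.6273, 0.1815], [0.588, 0.162], [0.5524, 0.2335], [0.5922, 0.2521]] ctr [0.59   0.2073] edges [0.0438 0.0799 0.0439 0.0788] [-153.6, 116.5, 25.0, -63.5]
frame side [[0.5897, 0.2536], [0.6245, 0.1824], [0.5858, 0.1638], [0.5502, 0.2326]] ctr [0.5876 0.2081] edges [0.0792 0.0429 0.0775 0.0448] [-63.9, -154.3, 117.4, 27.9]
jar [ 0.505 -0.069  0.085]
bowl [0.751 0.014 0.045]
pack [ 0.729 -0.182  0.11 ]
yellow [ 0.454 -0.209  0.07 ]
red [ 0.576 -0.326  0.1  ]
smallwhite [ 0.418 -0.294  0.08 ]
```

```bash
cat > go.py <<'E'
import sys
from h import *
from scipy.spatial.transform import Rotation as Ro
s=st(); R=np.array(s["orientation"]); p=np.array(s["ee_pos"])
x,y,z,yaw=map(float,sys.argv[1:5])   # yaw = world angle of tool y
a=np.radians(yaw); Y=np.array([np.cos(a),np.sin(a),0]); Z=np.array([0,0,-1.]); T=np.c_[np.cross(Y,Z),Y,Z]
t=R.T@(np.array([x,y,z])-p)/.04; w=Ro.from_matrix(R.T@T).as_rotvec(degrees=True)/6
print("t",np.round(t,3),"w",np.round(w,3),"yaw now",np.degrees(np.arctan2(R[1,1],R[0,1])).round(2),"joints",np.round(s["joints"],1))
E
python3 go.py .42 .12 .29 84
```

```text
time_s 0.15
ee_pos [0.2836 0.5843 0.2305]
wrist_force [ 0.4635 -0.0784 -0.5813]
width 0.9958
t [-8.135 -8.956 -1.475] w [-1.500e-02 -3.000e-03 -3.314e+00] yaw now 64.11 joints [-49.   28.7 -24.5  88.9  12.7  65.2 -12. ]
```

>>> carry_out --steps '[{"tx": -0.6,"ty": -0.66,"tz": -0.5,"wz": -0.7},{"tx": -1.2,"ty": -1.32,"tz": -1,"wz": -1.4},{"tx": -1.86,"ty": -2.0,"tz": -1.5,"wz": -2.1},{"tx": -2.5,"ty": -2.7,"tz": -1.5,"wz": -2.8},{"tx": -3.2,"ty": -3.4,"tz": -1.5,"wz": -3.3}]'

```text
$.steps[0]: bad value
```

```bash
python3 go.py .42 .12 .29 84;python3 go.py .4905 -.3095 .2 83.8
```

```text
time_s 0.15
ee_pos [0.2836 0.5843 0.2305]
wrist_force [ 0.4635 -0.0784 -0.5813]
width 0.9958
t [-8.135 -8.956 -1.475] w [-1.500e-02 -3.000e-03 -3.314e+00] yaw now 64.11 joints [-49.   28.7 -24.5  88.9  12.7  65.2 -12. ]
time_s 0.15
ee_pos [0.2836 0.5843 0.2305]
wrist_force [ 0.4635 -0.0784 -0.5813]
width 0.9958
t [-14.409 -17.843   0.789] w [-1.500e-02 -3.000e-03 -3.281e+00] yaw now 64.11 joints [-49.   28.7 -24.5  88.9  12.7  65.2 -12. ]
```

>>> carry_out --steps '[{"tx": -0.6,"ty": -0.66,"tz": -0.5,"wx": 0,"wy": 0,"wz": -0.7,"claw": 85},{"tx": -1.2,"ty": -1.32,"tz": -1,"wx": 0,"wy": 0,"wz": -1.4,"claw": 85},{"tx": -1.86,"ty": -2.0,"tz": -1.5,"wx": 0,"wy": 0,"wz": -2.1,"claw": 85},{"tx": -2.5,"ty": -2.7,"tz": -1.5,"wx": 0,"wy": 0,"wz": -2.8,"claw": 85},{"tx": -3.2,"ty": -3.4,"tz": -1.5,"wx": 0,"wy": 0,"wz": -3.3,"claw": 85}]'

```text
time_s: 0.57
ee_pos: [0.3397, 0.4058, 0.2925]
orientation: [[-0.995, 0.101, 0.001], [0.101, 0.995, 0.002], [-0.001, 0.002, -1.0]]
wrist_force: [0.8, -0.9, -0.2]
width: 0.992
```

```bash
python3 go.py .42 .12 .29 84;python3 go.py .4905 -.3095 .2 83.8
```

```text
time_s 0.5667
ee_pos [0.3397 0.4058 0.2925]
wrist_force [ 0.7908 -0.8927 -0.2139]
width 0.9925
t [-2.72  -6.906  0.052] w [0.019 0.012 0.032] yaw now 84.19 joints [-29.3  12.9 -27.6 102.1   6.5  66.5  25.4]
time_s 0.5667
ee_pos [0.3397 0.4058 0.2925]
wrist_force [ 0.7908 -0.8927 -0.2139]
width 0.9925
t [ -5.557 -17.414   2.285] w [0.019 0.012 0.065] yaw now 84.19 joints [-29.3  12.9 -27.6 102.1   6.5  66.5  25.4]
```

>>> carry_out --steps '[{"tx": -0.4,"ty": -0.94,"tz": 0,"wx": 0,"wy": 0,"wz": 0,"claw": 85},{"tx": -0.8,"ty": -1.88,"tz": 0,"wx": 0,"wy": 0,"wz": 0,"claw": 85},{"tx": -1.2,"ty": -2.8,"tz": 0,"wx": 0,"wy": 0,"wz": 0,"claw": 85},{"tx": -1.6,"ty": -3.75,"tz": 0,"wx": 0,"wy": 0,"wz": 0,"claw": 85},{"tx": -2.0,"ty": -4.7,"tz": 0,"wx": 0,"wy": 0,"wz": 0,"claw": 85}]'

```text
time_s: 0.98
ee_pos: [0.3991, 0.2091, 0.2913]
orientation: [[-0.994, 0.106, 0.0], [0.106, 0.994, 0.0], [-0.0, 0.0, -1.0]]
wrist_force: [1.3, 0.2, 0.3]
width: 0.995
```

>>> carry_out --steps '[{"tx": -0.3,"ty": -0.95,"tz": 0,"wx": 0,"wy": 0,"wz": 0,"claw": 85},{"tx": -0.6,"ty": -1.9,"tz": 0,"wx": 0,"wy": 0,"wz": 0,"claw": 85},{"tx": -0.9,"ty": -2.85,"tz": 0,"wx": 0,"wy": 0,"wz": 0,"claw": 85},{"tx": -1.2,"ty": -3.8,"tz": 0,"wx": 0,"wy": 0,"wz": 0,"claw": 85},{"tx": -1.5,"ty": -4.75,"tz": 0,"wx": 0,"wy": 0,"wz": 0,"claw": 85}]'

```text
time_s: 1.4
ee_pos: [0.4385, 0.0139, 0.2914]
orientation: [[-0.994, 0.106, 0.0], [0.106, 0.994, -0.0], [-0.0, 0.0, -1.0]]
wrist_force: [1.8, -0.2, -0.1]
width: 0.994
```

```bash
python3 go.py .4905 -.3095 .2 83.8
```

```text
time_s 1.4
ee_pos [0.4385 0.0139 0.2914]
wrist_force [ 1.7725 -0.2062 -0.0912]
width 0.9941
t [-2.149 -7.901  2.286] w [0.    0.004 0.02 ] yaw now 83.92 joints [  1.3   1.6  -6.8 113.7   0.2  64.6  78.4]
```

>>> carry_out --steps '[{"tx": -0.25,"ty": -0.95,"tz": 0,"wx": 0,"wy": 0,"wz": 0,"claw": 85},{"tx": -0.5,"ty": -1.9,"tz": 0,"wx": 0,"wy": 0,"wz": 0,"claw": 85},{"tx": -0.75,"ty": -2.85,"tz": 0,"wx": 0,"wy": 0,"wz": 0,"claw": 85},{"tx": -1.0,"ty": -3.8,"tz": 0,"wx": 0,"wy": 0,"wz": 0,"claw": 85},{"tx": -1.3,"ty": -4.75,"tz": 0,"wx": 0,"wy": 0,"wz": 0,"claw": 85}]'

```text
time_s: 1.82
ee_pos: [0.4697, -0.1804, 0.2913]
orientation: [[-0.994, 0.106, -0.0], [0.106, 0.994, 0.0], [0.0, -0.0, -1.0]]
wrist_force: [1.3, 0.1, -0.2]
width: 0.997
```

>>> carry_out --steps '[{"tx": -0.25,"ty": -0.9,"tz": 0.3,"wx": 0,"wy": 0,"wz": 0,"claw": 85},{"tx": -0.5,"ty": -1.8,"tz": 0.6,"wx": 0,"wy": 0,"wz": 0,"claw": 85},{"tx": -0.75,"ty": -2.6,"tz": 1.2,"wx": 0,"wy": 0,"wz": 0,"claw": 85},{"tx": -0.85,"ty": -3.15,"tz": 1.8,"wx": 0,"wy": 0,"wz": 0,"claw": 85},{"tx": -0.85,"ty": -3.15,"tz": 2.2,"wx": 0,"wy": 0,"wz": 0,"claw": 85}]'

```text
time_s: 2.23
ee_pos: [0.4885, -0.3135, 0.2008]
orientation: [[-0.994, 0.113, -0.002], [0.113, 0.994, -0.003], [0.002, -0.003, -1.0]]
wrist_force: [-0.6, -0.4, -0.1]
width: 0.994
```

```bash
python3 go.py .4905 -.3095 .16 83.8
python3 - <<'E'
from h import *
for n in("wrist","top","side"):
    s=ctrl.snapshot(n);save(s,n+"1")
    c=[(.4905,-.3095)];a=np.radians(83.8)
    Y=np.array([np.cos(a),np.sin(a)]);X=np.array([Y[1],-Y[0]])
    P=[np.r_[np.array(c[0])+i*.011*X+j*.03*Y,.1] for i,j in((1,1),(1,-1),(-1,-1),(-1,1))]
    im=s["img"][:,:,::-1].copy();cv2.polylines(im,[np.round(proj(s,P)*8).astype(int)],True,(0,0,255),1,cv2.LINE_AA,3)
    cv2.imwrite(f"pics/{n}1o.png",im)
E
```

```text
time_s 2.2333
ee_pos [ 0.4885 -0.3135  0.2008]
wrist_force [-0.5969 -0.3816 -0.1367]
width 0.9936
t [-0.04   0.109  1.02 ] w [-0.027 -0.021 -0.046] yaw now 83.52 joints [ 23.3  21.6   8.3 101.8  -3.4  56.9 116.4]
```

View pics/wrist1o.png

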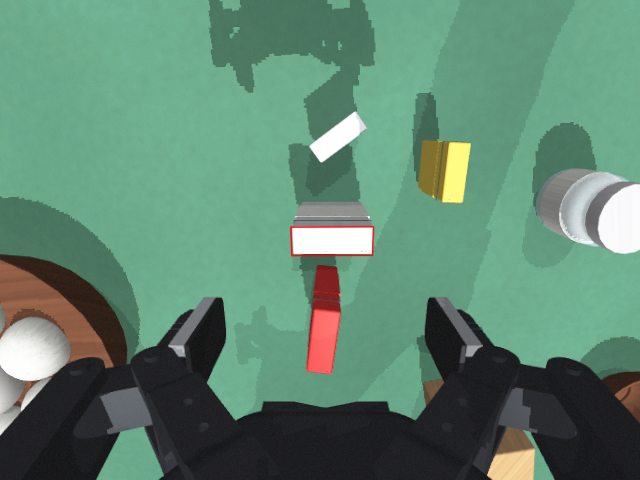

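View pics/side1o.png

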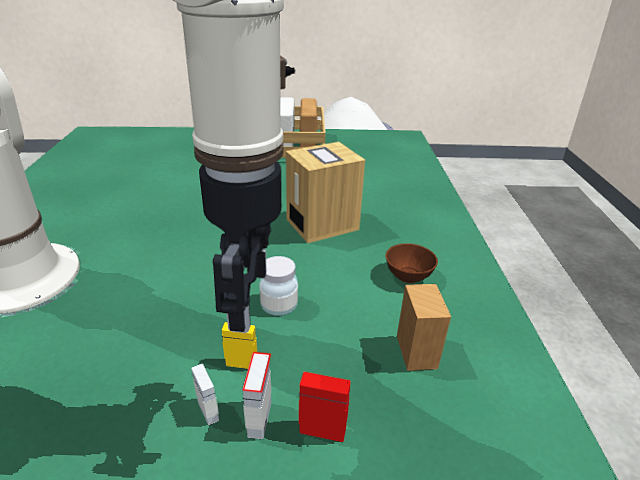

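The overlay on the wrist picture matches the tin's top at (332,240), so the position holds. Lowering onto it.

>>> carry_out --steps '[{"tx": -0.04,"ty": 0.1,"tz": 0.6,"wx": 0,"wy": 0,"wz": 0,"claw": 85},{"tx": -0.04,"ty": 0.1,"tz": 1.2,"wx": 0,"wy": 0,"wz": 0,"claw": 85},{"tx": -0.04,"ty": 0.1,"tz": 1.6,"wx": 0,"wy": 0,"wz": 0,"claw": 85},{"tx": -0.04,"ty": 0.1,"tz": 1.6,"wx": 0,"wy": 0,"wz": 0,"claw": 85},{"tx": -0.04,"ty": 0.1,"tz": 1.6,"wx": 0,"wy": 0,"wz": 0,"claw": 85}]'

```text
time_s: 2.8
ee_pos: [0.4934, -0.3026, 0.1402]
orientation: [[-0.995, 0.104, 0.0], [0.104, 0.995, 0.0], [-0.0, 0.001, -1.0]]
wrist_force: [0.8, -0.8, 0.4]
width: 0.997
```

```bash
python3 go.py .4905 -.3095 .075 83.8
```

```text
time_s 2.8
ee_pos [ 0.4934 -0.3026  0.1402]
wrist_force [ 0.7684 -0.7615  0.3544]
width 0.9967
t [ 0.053 -0.181  1.629] w [0.005 0.002 0.036] yaw now 84.02 joints [ 23.1  25.7   7.4 104.8  -4.2  49.8 116.5]
```

>>> carry_out --steps '[{"tx": 0.055,"ty": -0.18,"tz": 0.0,"wx": 0,"wy": 0,"wz": 0.03,"claw": 85},{"tx": 0.055,"ty": -0.18,"tz": 0.6,"wx": 0,"wy": 0,"wz": 0.03,"claw": 85},{"tx": 0.055,"ty": -0.18,"tz": 1.2,"wx": 0,"wy": 0,"wz": 0.03,"claw": 85},{"tx": 0.055,"ty": -0.18,"tz": 1.63,"wx": 0,"wy": 0,"wz": 0.03,"claw": 85},{"tx": 0.055,"ty": -0.18,"tz": 1.63,"wx": 0,"wy": 0,"wz": 0.03,"claw": 85}]'

```text
time_s: 3.22
ee_pos: [0.4885, -0.3103, 0.0727]
orientation: [[-0.994, 0.109, -0.003], [0.109, 0.994, 0.001], [0.003, 0.001, -1.0]]
wrist_force: [-0.2, -0.1, 0.0]
width: 0.996
```

>>> carry_out --steps '[{"tx": 0,"ty": 0,"tz": 0,"wx": 0,"wy": 0,"wz": 0,"claw": 70},{"tx": 0,"ty": 0,"tz": 0,"wx": 0,"wy": 0,"wz": 0,"claw": 70},{"tx": 0,"ty": 0,"tz": 0,"wx": 0,"wy": 0,"wz": 0,"claw": 70},{"tx": 0,"ty": 0,"tz": 0,"wx": 0,"wy": 0,"wz": 0,"claw": 70}]'

```text
time_s: 3.55
ee_pos: [0.4909, -0.3113, 0.0759]
orientation: [[-0.994, 0.109, 0.003], [0.109, 0.994, -0.001], [-0.003, -0.001, -1.0]]
wrist_force: [0.1, 0.6, 1.2]
width: 0.822
```

```bash
python3 go.py .4905 -.3095 .075 83.8
python3 - <<'E'
from h import *
for n in("wrist","side"):
    s=ctrl.snapshot(n);save(s,n+"2")
    if n=="side": cv2.imwrite("pics/c5.png",cv2.resize(s["img"][260:450,180:360,::-1],None,fx=3,fy=3,interpolation=cv2.INTER_CUBIC))
E
```

```text
time_s 3.55
ee_pos [ 0.4909 -0.3113  0.0759]
wrist_force [0.0706 0.5943 1.1503]
width 0.8215
t [0.016 0.044 0.021] w [-0.011  0.027 -0.011] yaw now 83.73 joints [ 24.4  31.    6.9 106.5  -5.2  42.6 117.9]
```

View pics/wrist2.png

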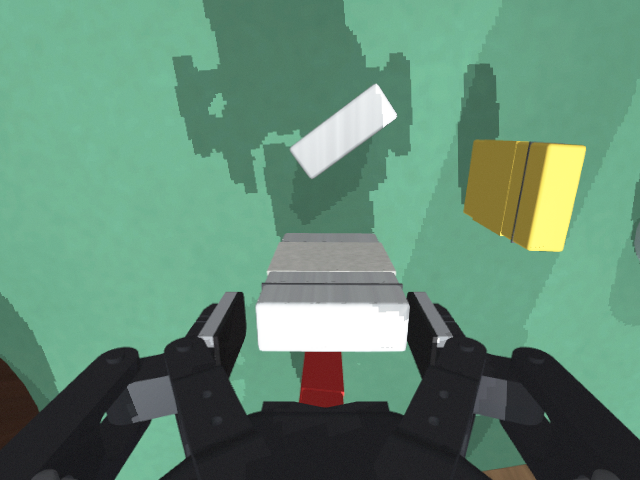

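View pics/c5.png

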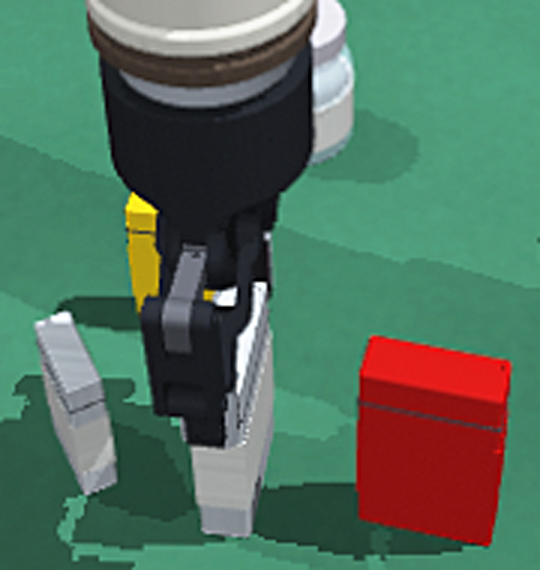

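Run:
```python
from h import *
st=ctrl.read_state();R=np.array(st["orientation"]);p=np.array(st["ee_pos"])
for n in("side","wrist"):
    s=ctrl.snapshot(n);im=s["img"][:,:,::-1].copy()
    for sg in(1,-1):
        q=[p+R@np.array([x,sg*y,z]) for x,y,z in((.011,.035,-.006),(.011,.035,-.043),(-.011,.035,-.043),(-.011,.035,-.006))]
        cv2.polylines(im,[np.round(proj(s,q)*8).astype(int)],True,(0,0,255) if sg>0 else (255,0,0),1,cv2.LINE_AA,3)
    a=np.radians(83.8);Y=np.array([np.cos(a),np.sin(a)]);X=np.array([Y[1],-Y[0]])
    P=[np.r_[np.array([.4905,-.3095])+i*.011*X+j*.03*Y,.1] for i,j in((1,1),(1,-1),(-1,-1),(-1,1))]
    cv2.polylines(im,[np.round(proj(s,P)*8).astype(int)],True,(0,255,0),1,cv2.LINE_AA,3)
    cv2.imwrite(f"pics/{n}3.png",cv2.resize(im[300:440,190:330],None,fx=4,fy=4,interpolation=cv2.INTER_CUBIC) if n=="side" else im)
```

```text
(no output)
```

View pics/side3.png

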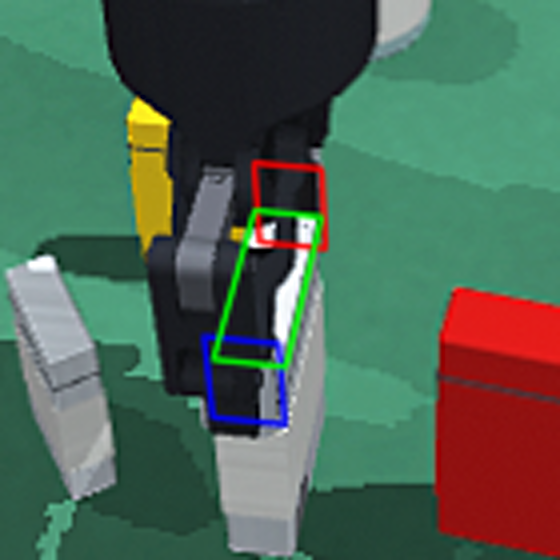

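View pics/wrist3.png

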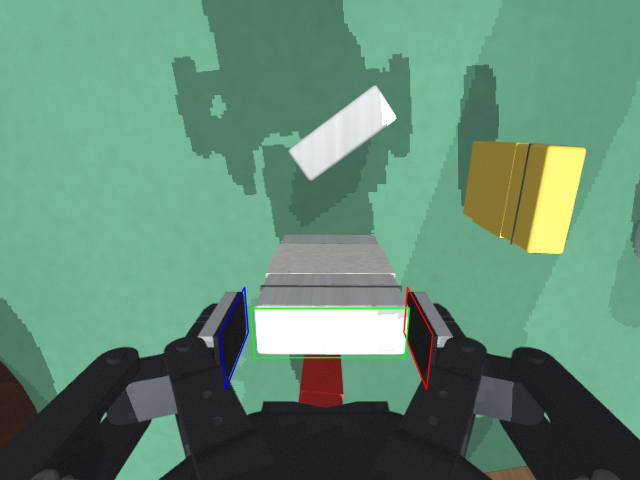

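Tool and tin line up within about 1–2 mm (tin top at (332,330), pads either side). Closing.

>>> carry_out --steps '[{"tx": 0,"ty": 0,"tz": 0,"wx": 0,"wy": 0,"wz": 0,"claw": 55},{"tx": 0,"ty": 0,"tz": 0,"wx": 0,"wy": 0,"wz": 0,"claw": 45},{"tx": 0,"ty": 0,"tz": 0,"wx": 0,"wy": 0,"wz": 0,"claw": 40},{"tx": 0,"ty": 0,"tz": 0,"wx": 0,"wy": 0,"wz": 0,"claw": 40},{"tx": 0,"ty": 0,"tz": 0,"wx": 0,"wy": 0,"wz": 0,"claw": 40}]'

```text
time_s: 4.17
ee_pos: [0.4901, -0.3105, 0.0747]
orientation: [[-0.994, 0.109, 0.001], [0.109, 0.994, 0.0], [-0.001, 0.0, -1.0]]
wrist_force: [-0.2, 0.7, 5.2]
width: 0.687
```

>>> carry_out --steps '[{"tx": 0,"ty": 0,"tz": 0,"wx": 0,"wy": 0,"wz": 0,"claw": 40},{"tx": 0,"ty": 0,"tz": -0.3,"wx": 0,"wy": 0,"wz": 0,"claw": 40},{"tx": 0,"ty": 0,"tz": -0.8,"wx": 0,"wy": 0,"wz": 0,"claw": 40},{"tx": 0,"ty": 0,"tz": -1.2,"wx": 0,"wy": 0,"wz": 0,"claw": 40},{"tx": 0,"ty": 0,"tz": -1.2,"wx": 0,"wy": 0,"wz": 0,"claw": 40}]'

```text
time_s: 4.58
ee_pos: [0.4917, -0.312, 0.1256]
orientation: [[-0.994, 0.109, 0.005], [0.109, 0.994, -0.003], [-0.005, -0.002, -1.0]]
wrist_force: [-0.0, -1.2, -0.3]
width: 0.69
```

```bash
python3 go.py .589 .2072 .32 116.5
python3 - <<'E'
from h import *
for n in("wrist","side"):
    s=ctrl.snapshot(n);save(s,n+"4")
E
```

```text
time_s 4.5833
ee_pos [ 0.4917 -0.312   0.1256]
wrist_force [-0.0301 -1.2187 -0.2717]
width 0.69
t [-1.022 13.158 -4.884] w [-0.035  0.041 -5.464] yaw now 83.72 joints [ 23.9  26.9   7.5 105.1  -4.6  48.  117.3]
```

View pics/side4.png

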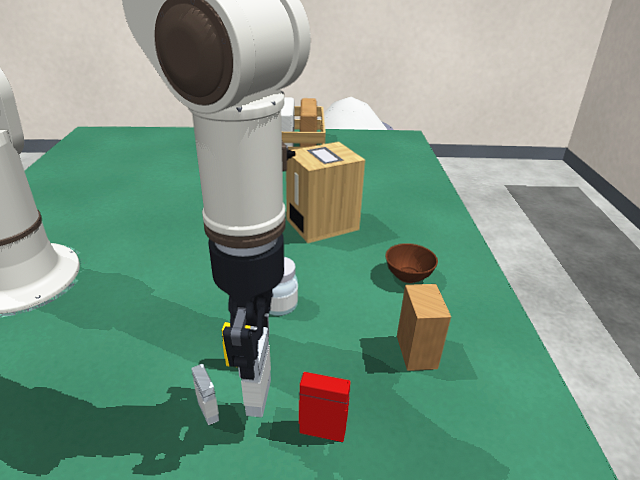

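View pics/wrist4.png

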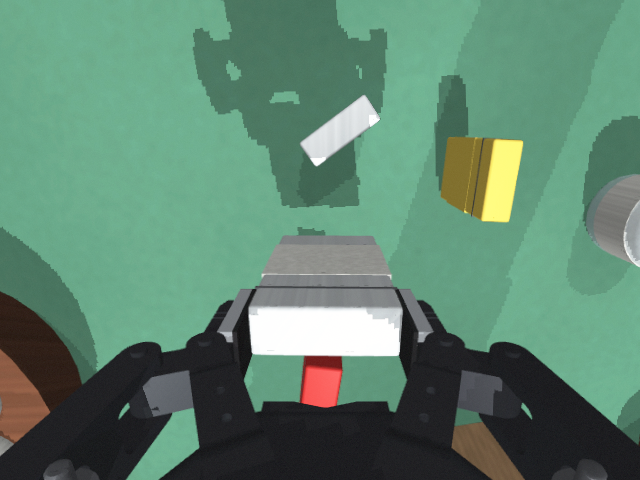

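>>> carry_out --steps '[{"tx": 0,"ty": 0.2,"tz": -0.95,"wx": 0,"wy": 0,"wz": 0,"claw": 40},{"tx": 0,"ty": 0.4,"tz": -1.9,"wx": 0,"wy": 0,"wz": 0,"claw": 40},{"tx": 0,"ty": 0.9,"tz": -2.8,"wx": 0,"wy": 0,"wz": -0.5,"claw": 40},{"tx": 0,"ty": 1.6,"tz": -3.5,"wx": 0,"wy": 0,"wz": -1,"claw": 40},{"tx": 0,"ty": 2.4,"tz": -4.1,"wx": 0,"wy": 0,"wz": -1.5,"claw": 40}]'

```text
time_s: 5.1
ee_pos: [0.4997, -0.2159, 0.2873]
orientation: [[-0.999, -0.047, 0.0], [-0.047, 0.999, -0.001], [0.0, -0.001, -1.0]]
wrist_force: [1.5, 0.1, -2.2]
width: 0.691
```

```bash
python3 go.py .589 .2072 .32 116.5
```

```text
time_s 5.1
ee_pos [ 0.4997 -0.2159  0.2873]
wrist_force [ 1.5107  0.1321 -2.247 ]
width 0.691
t [-2.727 10.46  -0.829] w [-1.000e-02 -2.000e-03 -3.968e+00] yaw now 92.69 joints [ 16.5  13.    4.7 101.3  -1.1  65.8 114.2]
```

>>> carry_out --steps '[{"tx": -0.25,"ty": 0.9,"tz": -0.3,"wx": 0,"wy": 0,"wz": -0.5,"claw": 40},{"tx": -0.5,"ty": 1.8,"tz": -0.6,"wx": 0,"wy": 0,"wz": -1,"claw": 40},{"tx": -0.75,"ty": 2.75,"tz": -0.8,"wx": 0,"wy": 0,"wz": -1.5,"claw": 40},{"tx": -1.0,"ty": 3.7,"tz": -0.8,"wx": 0,"wy": 0,"wz": -2,"claw": 40},{"tx": -1.2,"ty": 4.6,"tz": -0.8,"wx": 0,"wy": 0,"wz": -2.5,"claw": 40}]'

```text
time_s: 5.52
ee_pos: [0.5394, -0.0268, 0.3176]
orientation: [[-0.952, -0.308, -0.0], [-0.308, 0.952, 0.0], [0.0, 0.001, -1.0]]
wrist_force: [1.2, 0.1, -2.5]
width: 0.692
```

```bash
python3 go.py .589 .2072 .32 116.5
```

```text
time_s 5.5167
ee_pos [ 0.5394 -0.0268  0.3176]
wrist_force [ 1.2118  0.1098 -2.4799]
width 0.6916
t [-2.98   5.184 -0.058] w [ 0.005 -0.002 -1.431] yaw now 107.91 joints [  3.7  11.4  -4.3  99.2   0.9  69.5 107.1]
```

>>> carry_out --steps '[{"tx": -0.5,"ty": 0.85,"tz": 0,"wx": 0,"wy": 0,"wz": -0.4,"claw": 40},{"tx": -1.0,"ty": 1.7,"tz": 0,"wx": 0,"wy": 0,"wz": -0.8,"claw": 40},{"tx": -1.5,"ty": 2.6,"tz": 0,"wx": 0,"wy": 0,"wz": -1.2,"claw": 40},{"tx": -2.0,"ty": 3.45,"tz": 0,"wx": 0,"wy": 0,"wz": -1.43,"claw": 40},{"tx": -2.4,"ty": 4.2,"tz": 0,"wx": 0,"wy": 0,"wz": -1.43,"claw": 40}]'

```text
time_s: 5.93
ee_pos: [0.579, 0.1631, 0.3164]
orientation: [[-0.895, -0.446, -0.003], [-0.446, 0.895, 0.0], [0.002, 0.002, -1.0]]
wrist_force: [0.8, -0.2, -1.9]
width: 0.688
```

>>> carry_out --steps '[{"tx": -0.2,"ty": 0.35,"tz": 0,"wx": 0,"wy": 0,"wz": 0,"claw": 40},{"tx": -0.4,"ty": 0.65,"tz": 0,"wx": 0,"wy": 0,"wz": 0,"claw": 40},{"tx": -0.5,"ty": 0.8,"tz": 0,"wx": 0,"wy": 0,"wz": 0,"claw": 40},{"tx": -0.5,"ty": 0.8,"tz": 0,"wx": 0,"wy": 0,"wz": 0,"claw": 40}]'

```text
time_s: 6.27
ee_pos: [0.5829, 0.1989, 0.3169]
orientation: [[-0.896, -0.445, -0.002], [-0.445, 0.896, -0.0], [0.002, 0.001, -1.0]]
wrist_force: [0.4, 0.9, -1.2]
width: 0.688
```

```bash
python3 go.py .589 .2072 .32 116.5
python3 - <<'E'
from h import *
import pickle
d={}
for n in("wrist","side","top"):
    s=ctrl.snapshot(n);save(s,n+"5");d[n]=s
pickle.dump((ctrl.read_state(),d),open("s5.pkl","wb"))
E
```

```text
time_s 6.2667
ee_pos [0.5829 0.1989 0.3169]
wrist_force [ 0.3753  0.9445 -1.2242]
width 0.6879
t [-0.229  0.118 -0.077] w [ 0.008 -0.016 -0.014] yaw now 116.42 joints [-12.3  20.  -11.9  88.4   4.2  72.2  91.7]
```

View pics/wrist5.png

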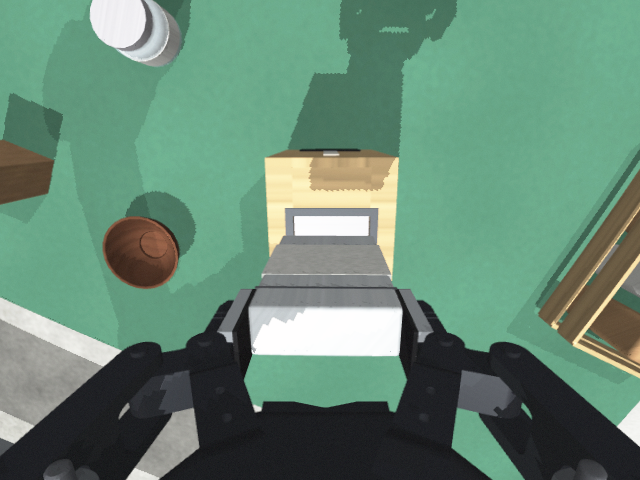

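View pics/side5.png

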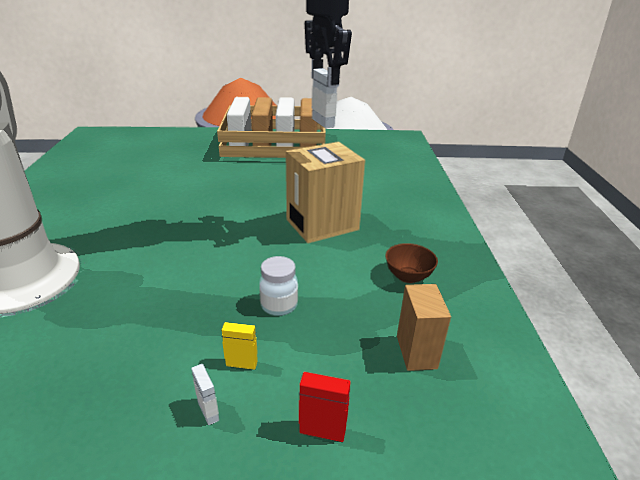

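Run:
```python
import cv2
t=cv2.imread("pics/wrist5.png")
cv2.imwrite("pics/c6.png",cv2.resize(t[200:365,240:410],None,fx=3.6,fy=3.6,interpolation=cv2.INTER_CUBIC))
cv2.imwrite("pics/c7.png",cv2.resize(t[145:245,255:405],None,fx=5,fy=5,interpolation=cv2.INTER_CUBIC))
```

```text
(no output)
```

View pics/c6.png

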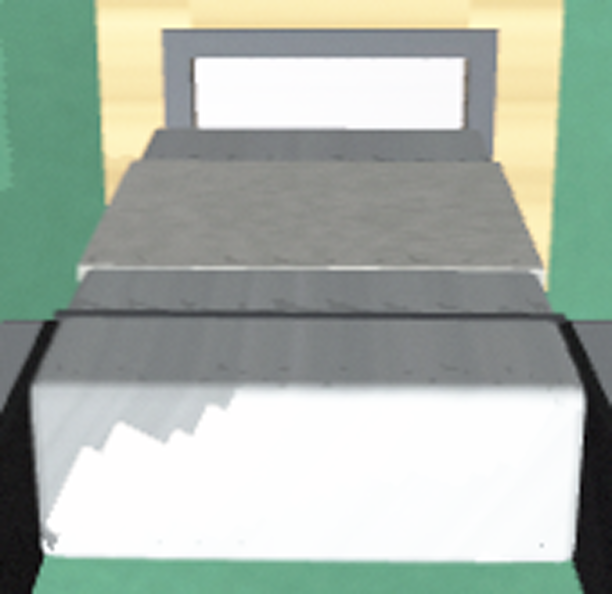

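View pics/c7.png

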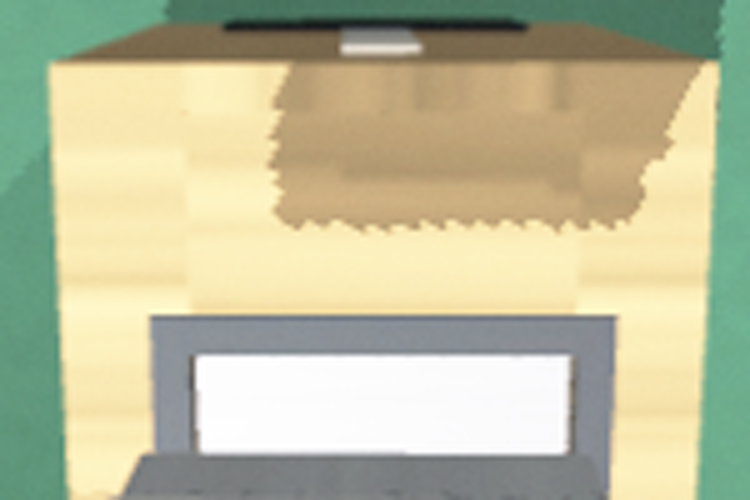

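>>> carry_out --steps '[{"tx": -0.7,"ty": 0,"tz": 0,"wx": 0,"wy": 0,"wz": 0,"claw": 40},{"tx": -1.4,"ty": 0,"tz": 0,"wx": 0,"wy": 0,"wz": 0,"claw": 40},{"tx": -1.5,"ty": 0,"tz": 0,"wx": 0,"wy": 0,"wz": 0,"claw": 40},{"tx": -1.5,"ty": 0,"tz": 0,"wx": 0,"wy": 0,"wz": 0,"claw": 40},{"tx": -1.5,"ty": 0,"tz": 0,"wx": 0,"wy": 0,"wz": 0,"claw": 40}]'

```text
time_s: 6.83
ee_pos: [0.6371, 0.2225, 0.3177]
orientation: [[-0.897, -0.442, -0.001], [-0.442, 0.897, -0.001], [0.001, -0.0, -1.0]]
wrist_force: [-0.0, -0.4, -1.0]
width: 0.687
```

```bash
python3 go.py .589 .2072 .32 116.5
python3 - <<'E'
from h import *
import pickle
d={}
for n in("wrist",):
    s=ctrl.snapshot(n);save(s,n+"6");d[n]=s
pickle.dump((ctrl.read_state(),d),open("s6.pkl","wb"))
t=s["img"][:,:,::-1]
cv2.imwrite("pics/c8.png",cv2.resize(t[210:310,255:405],None,fx=5,fy=5,interpolation=cv2.INTER_CUBIC))
E
```

```text
time_s 6.8333
ee_pos [0.6371 0.2225 0.3177]
wrist_force [-0.0073 -0.359  -0.9611]
width 0.687
t [ 1.248  0.186 -0.056] w [-0.004 -0.013 -0.049] yaw now 116.2 joints [-13.7  26.4 -11.5  79.1   5.3  75.1  90.8]
```

View pics/wrist6.png

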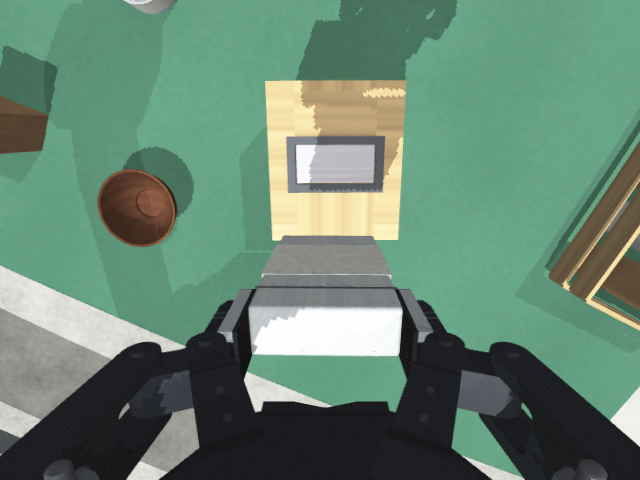

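View pics/c8.png

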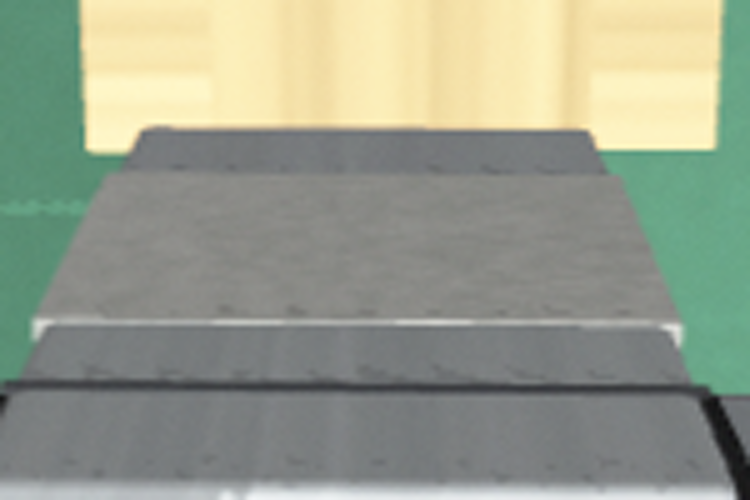

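Run:
```python
import cv2
t=cv2.imread("pics/wrist6.png")
cv2.imwrite("pics/c9.png",cv2.resize(t[125:205,275:395],None,fx=6.5,fy=6.5,interpolation=cv2.INTER_CUBIC))
```

```text
(no output)
```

View pics/c9.png

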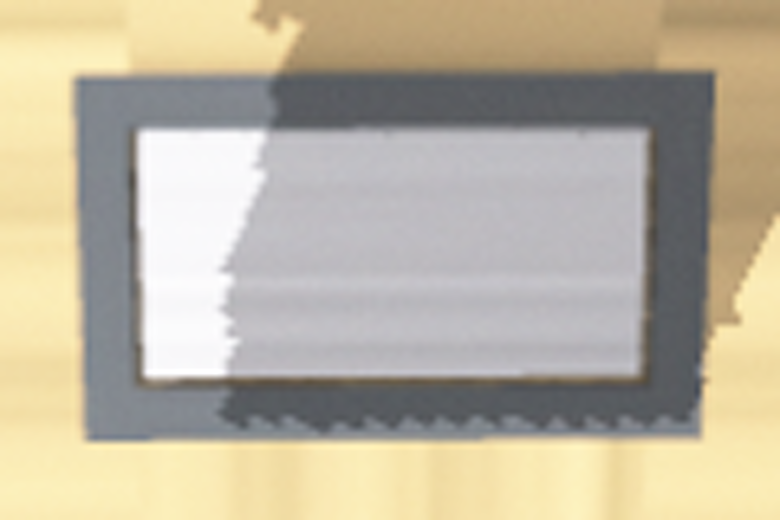

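```bash
cat > ref.py <<'E'
from h import *
import pickle
from scipy.spatial.transform import Rotation as Ro
un=lambda p,f,o:(np.array(p,float)+.5)/f-.5+np.array(o)
st6,d6=pickle.load(open("s6.pkl","rb"));s=d6["wrist"]
mo=un([(75,77),(715,72),(700,437),(88,438)],6.5,(275,125))
mi=un([(133,127),(652,127),(647,382),(140,382)],6.5,(275,125))
for a in(mo,mi):
    q=np.array([at_z(s,p,.17) for p in a])[:,:2]
    e=np.linalg.norm(np.roll(q,-1,0)-q,axis=1);v=[q[(i+1)%4]-q[i] for i in range(4)]
    print("mouth",np.round(q.mean(0),4),np.round(e,4),[round(float(np.degrees(np.arctan2(w[1],w[0]))),1) for w in v])
st5,d5=pickle.load(open("s5.pkl","rb"));s=d5["wrist"]
pt=un([(33,385),(585,385),(574,560),(44,560),(153,128),(487,128)],3.6,(240,200))
# tin axes in tool: image right = ? use tool frame points
R=np.array(st5["orientation"]);p=np.array(st5["ee_pos"])
print("tool y in cam",np.round(np.array(s["world_to_cam"])[:3,:3]@R,2).tolist())
M=np.array(s["world_to_cam"])
sg=np.sign((M[:3,:3]@R)[0,1]); sx=np.sign(-(M[:3,:3]@R)[1,0])
# tool-frame model: x toward image-up = sx*x
O=np.array([[sx*.011,-sg*.03,0],[sx*.011,sg*.03,0],[-sx*.011,sg*.03,0],[-sx*.011,-sg*.03,0],[sx*.011,-sg*.03,.1],[sx*.011,sg*.03,.1]])
from scipy.optimize import least_squares
def W(v): 
    q=Ro.from_rotvec(v[3:]).apply(O)+v[:3]; return q@R.T+p
f=lambda v:(proj(s,W(v))-pt).ravel()
r=least_squares(f,[0,0,-.024,0,0,0])
print("tin top centre in tool mm",np.round(r.x[:3]*1e3,1),"rot deg",np.round(np.degrees(r.x[3:]),2)); print(np.round(r.fun.reshape(-1,2),1).tolist())
E
python3 ref.py
```

```text
mouth [0.5886 0.2076] [0.0795 0.0456 0.0793 0.0451] [116.7, 26.4, -63.7, -153.4]
mouth [0.5883 0.2072] [0.0648 0.0319 0.0652 0.0318] [116.2, 27.2, -63.8, -153.5]
tool y in cam [[0.0, 1.0, -0.0], [-0.96, 0.0, -0.29], [-0.29, 0.0, 0.96]]
tin top centre in tool mm [ -2.1   3.2 -20.9] rot deg [-1.37 -0.1  -0.85]
[[-0.8, 0.1], [0.3, 0.2], [0.2, 0.2], [0.4, -0.5], [1.1, 0.2], [-1.3, -0.2]]
```

```bash
cat >> ref.py <<'E'
print("axis px",np.round(proj(s,np.array([[0,0,-.021],[0,0,0],[0,0,.079]])@R.T+p),1).tolist(),"cx",s["cx"],s["cy"])
C=np.linalg.inv(M)[:3,3]; print("cam in tool",np.round(R.T@(C-p),4))
print("pads",np.round(proj(s,np.array([[x,y,z] for y in(-.03,.03) for x,z in((.011,0),(-.011,0),(.011,-.037),(-.011,-.037))])@R.T+p),0).tolist())
E
python3 ref.py|tail -3
python3 - <<'E'
import cv2
t=cv2.imread("pics/wrist5.png")
cv2.imwrite("pics/c10.png",cv2.resize(t[230:480,130:520],None,fx=2,fy=2,interpolation=cv2.INTER_CUBIC))
E
```

```text
axis px [[316.9, 327.1], [317.9, 302.4], [320.1, 247.7]] cx 324.91531250454943 238.4916350725736
cam in tool [ 0.0728  0.0028 -0.1412]
pads [[250.0, 280.0], [253.0, 324.0], [228.0, 323.0], [233.0, 377.0], [385.0, 280.0], [383.0, 324.0], [404.0, 324.0], [399.0, 377.0]]
```

View pics/c10.png

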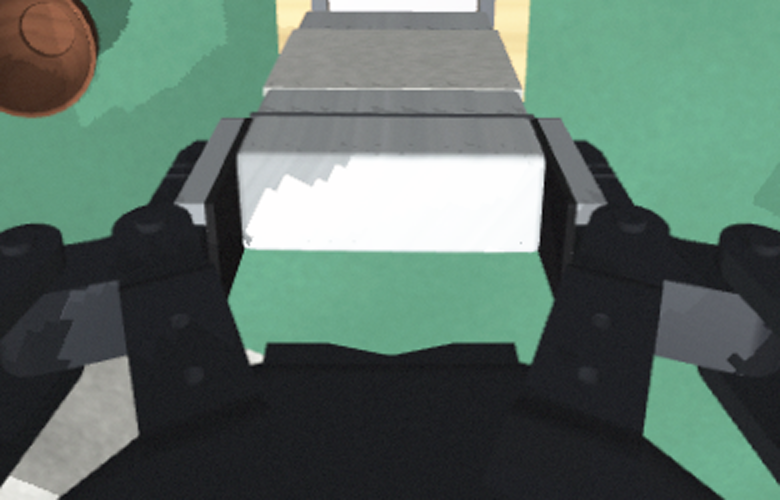

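Run:
```python
from h import *
import pickle
d={}
a=ctrl.read_state()
for n in("wrist","top","side"): d[n]=ctrl.snapshot(n)
b=ctrl.read_state()
for s in(a,b): print(np.round(s["ee_pos"],4),np.round(s["qd"],3))
pickle.dump((a,d),open("s7.pkl","wb"));s=d["wrist"];save(s,"wrist7");save(d["top"],"top7");save(d["side"],"side7")
R=np.array(a["orientation"]);p=np.array(a["ee_pos"])
M=np.array(s["world_to_cam"]);C=np.linalg.inv(M)[:3,3]; print("cam in tool",np.round(R.T@(C-p),4),np.round(M[:3,:3]@R,3).tolist())
print("axis px",np.round(proj(s,np.array([[0,0,-.021],[0,0,0],[0,0,.079]])@R.T+p),1).tolist())
t=s["img"][:,:,::-1]
cv2.imwrite("pics/c11.png",cv2.resize(t[125:205,275:395],None,fx=6.5,fy=6.5,interpolation=cv2.INTER_CUBIC))
cv2.imwrite("pics/c12.png",cv2.resize(t[225:365,240:410],None,fx=4,fy=4,interpolation=cv2.INTER_CUBIC))
```

```text
[0.6368 0.2226 0.318 ] [-0.166 -0.643 -0.37   0.299  0.005 -0.054 -0.125]
[0.6367 0.2234 0.3186] [-0.252  0.045 -0.075 -0.323  0.052 -0.111 -0.065]
cam in tool [ 0.0737 -0.0002 -0.1421] [[-0.001, 1.0, 0.001], [-0.957, -0.0, -0.289], [-0.289, -0.001, 0.957]]
axis px [[325.8, 327.9], [325.7, 303.2], [325.6, 248.4]]
```

View pics/c11.png

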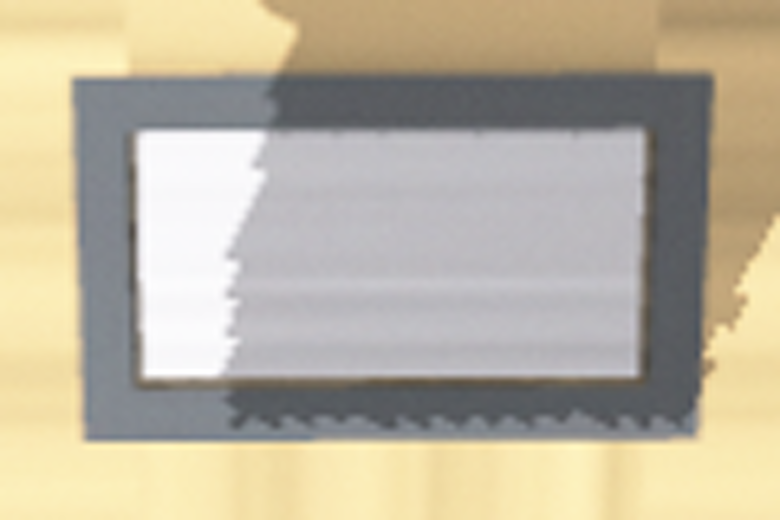

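View pics/c12.png

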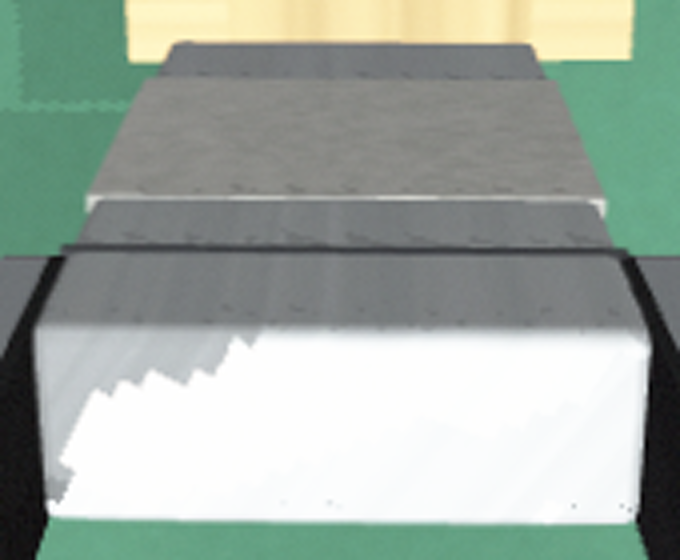

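```bash
cat > ref2.py <<'E'
from h import *
import pickle
from scipy.spatial.transform import Rotation as Ro
from scipy.optimize import least_squares
un=lambda p,f,o:(np.array(p,float)+.5)/f-.5+np.array(o)
a,d=pickle.load(open("s7.pkl","rb"));s=d["wrist"];R=np.array(a["orientation"]);p=np.array(a["ee_pos"])
for q in([(73,77),(713,74),(698,437),(86,438)],[(131,129),(650,129),(645,381),(137,383)]):
    q=np.array([at_z(s,x,.17) for x in un(q,6.5,(275,125))])
    v=[q[(i+1)%4]-q[i] for i in range(4)]
    print("mouth",np.round(q.mean(0),4),"in tool",np.round((R.T@(q.mean(0)-p))*1e3,1),[round(float(np.degrees(np.arctan2(w[1],w[0]))),1) for w in v])
pt=un([(34,328),(652,332),(638,522),(47,518),(172,43),(536,43)],4,(240,225))
O=np.array([[.011,-.03,0],[.011,.03,0],[-.011,.03,0],[-.011,-.03,0],[.011,-.03,.1],[.011,.03,.1]])
W=lambda v:(Ro.from_rotvec(v[3:]).apply(O)+v[:3])@R.T+p
r=least_squares(lambda v:(proj(s,W(v))-pt).ravel(),[0,0,-.024,0,0,0])
print("top ctr in tool mm",np.round(r.x[:3]*1e3,1),"rot",np.round(np.degrees(r.x[3:]),2),"foot ctr",np.round((Ro.from_rotvec(r.x[3:]).apply([0,0,.1])+r.x[:3])*1e3,1));print(np.round(r.fun.reshape(-1,2),1).tolist())
E
python3 ref2.py
```

```text
mouth [0.5885 0.2075 0.17  ] in tool [ 49.8   7.8 148. ] [116.5, 26.3, -63.7, -153.4]
mouth [0.5883 0.2072 0.17  ] in tool [ 50.1   7.6 148. ] [116.2, 27.2, -63.6, -153.8]
top ctr in tool mm [ -1.3  -0.3 -21.8] rot [-1.11 -0.19 -0.2 ] foot ctr [-1.6  1.6 78.1]
[[-0.2, -0.4], [-0.1, -0.4], [-0.1, 0.6], [0.5, 0.3], [0.3, -0.2], [-0.3, -0.0]]
```

```bash
python3 go.py .5898 .2081 .28 116.5
```

```text
time_s 7.0333
ee_pos [0.6367 0.2234 0.3186]
wrist_force [ 0.4098 -0.481  -1.0397]
width 0.6861
t [1.221 0.176 0.966] w [-0.004  0.002 -0.039] yaw now 116.27 joints [-13.7  26.3 -11.5  79.1   5.3  75.1  90.8]
```

>>> carry_out --steps '[{"tx": 0.5,"ty": 0.08,"tz": 0.3,"wx": 0.1,"wy": 0,"wz": -0.04,"claw": 40},{"tx": 1.0,"ty": 0.17,"tz": 0.6,"wx": 0.18,"wy": 0,"wz": -0.04,"claw": 40},{"tx": 1.22,"ty": 0.17,"tz": 0.9,"wx": 0.18,"wy": 0,"wz": -0.04,"claw": 40},{"tx": 1.22,"ty": 0.17,"tz": 0.96,"wx": 0.18,"wy": 0,"wz": -0.04,"claw": 40},{"tx": 1.22,"ty": 0.17,"tz": 0.96,"wx": 0.18,"wy": 0,"wz": -0.04,"claw": 40}]'

```text
time_s: 7.45
ee_pos: [0.5899, 0.2081, 0.2796]
orientation: [[-0.895, -0.447, 0.008], [-0.447, 0.894, -0.018], [0.001, -0.019, -1.0]]
wrist_force: [-0.0, -0.6, -1.7]
width: 0.688
```

>>> carry_out --steps '[{"tx": 0,"ty": 0,"tz": 0,"wx": 0,"wy": 0,"wz": 0,"claw": 40},{"tx": 0,"ty": 0,"tz": 0,"wx": 0,"wy": 0,"wz": 0,"claw": 40},{"tx": 0,"ty": 0,"tz": 0,"wx": 0,"wy": 0,"wz": 0,"claw": 40}]'

```text
time_s: 7.7
ee_pos: [0.5915, 0.2091, 0.2806]
orientation: [[-0.895, -0.447, 0.01], [-0.447, 0.894, -0.016], [-0.002, -0.019, -1.0]]
wrist_force: [0.2, -0.2, -2.0]
width: 0.69
```

```bash
python3 go.py .5898 .2081 .28 116.5
python3 - <<'E'
from h import *
for n in("wrist","top"):
    s=ctrl.snapshot(n);save(s,n+"8")
E
```

```text
time_s 7.7
ee_pos [0.5915 0.2091 0.2806]
wrist_force [ 0.1895 -0.1665 -1.9779]
width 0.6896
t [ 0.049 -0.002  0.014] w [-0.181  0.017  0.007] yaw now 116.54 joints [-13.7  22.4 -11.8  89.7   6.   68.3  89.7]
```

View pics/wrist8.png

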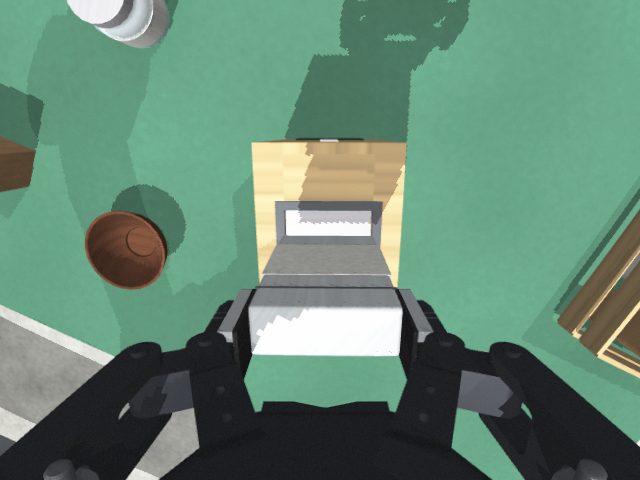

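>>> carry_out --steps '[{"tx": 0.04,"ty": 0,"tz": 0.2,"wx": 0,"wy": 0,"wz": 0,"claw": 40},{"tx": 0.04,"ty": 0,"tz": 0.4,"wx": 0,"wy": 0,"wz": 0,"claw": 40},{"tx": 0.04,"ty": 0,"tz": 0.55,"wx": 0,"wy": 0,"wz": 0,"claw": 40},{"tx": 0.04,"ty": 0,"tz": 0.65,"wx": 0,"wy": 0,"wz": 0,"claw": 40},{"tx": 0.04,"ty": 0,"tz": 0.7,"wx": 0,"wy": 0,"wz": 0,"claw": 40}]'

```text
time_s: 8.22
ee_pos: [0.5886, 0.2073, 0.2502]
orientation: [[-0.894, -0.447, 0.006], [-0.447, 0.894, -0.018], [0.002, -0.019, -1.0]]
wrist_force: [0.3, -0.8, -1.6]
width: 0.694
```

```bash
python3 go.py .5898 .2081 .24 116.5
python3 - <<'E'
from h import *
for n in("wrist","side"):
    s=ctrl.snapshot(n);save(s,n+"9")
    t=s["img"][:,:,::-1]
    cv2.imwrite(f"pics/{n}9c.png",cv2.resize(t[180:340,230:420] if n=="wrist" else t[70:230,240:430],None,fx=4,fy=3.7,interpolation=cv2.INTER_CUBIC))
E
```

```text
time_s 8.2167
ee_pos [0.5886 0.2073 0.2502]
wrist_force [ 0.2586 -0.7669 -1.6066]
width 0.6943
t [-0.036  0.009  0.254] w [-0.177 -0.021  0.01 ] yaw now 116.56 joints [-13.7  23.6 -11.7  92.    6.3  65.   89.5]
```

View pics/wrist9c.png

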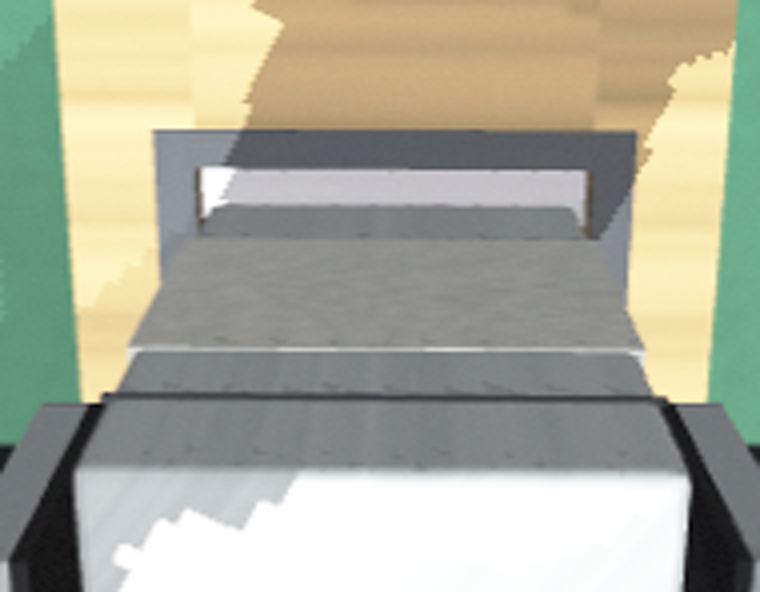

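View pics/side9c.png

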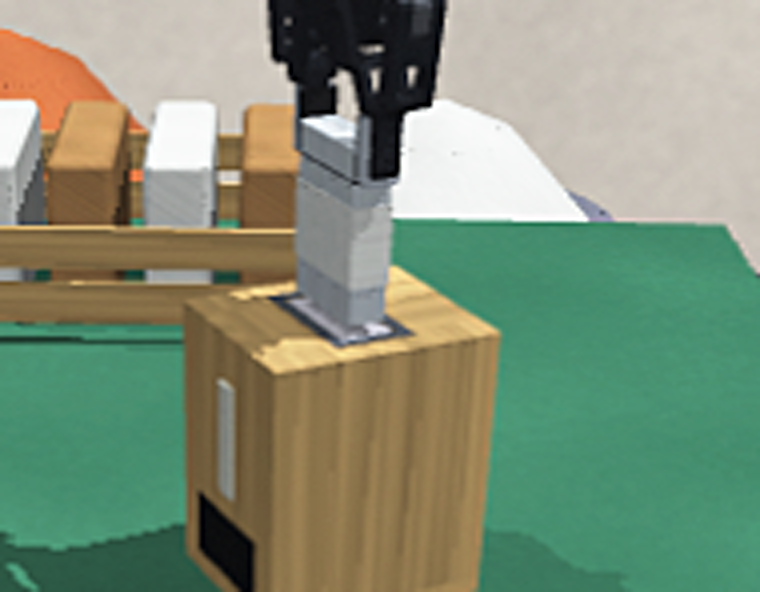

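>>> carry_out --steps '[{"tx": -0.03,"ty": 0.01,"tz": 0.12,"wx": 0,"wy": 0,"wz": 0,"claw": 40},{"tx": -0.03,"ty": 0.01,"tz": 0.25,"wx": 0,"wy": 0,"wz": 0,"claw": 40},{"tx": -0.03,"ty": 0.01,"tz": 0.38,"wx": 0,"wy": 0,"wz": 0,"claw": 40},{"tx": -0.03,"ty": 0.01,"tz": 0.5,"wx": 0,"wy": 0,"wz": 0,"claw": 40},{"tx": -0.03,"ty": 0.01,"tz": 0.55,"wx": 0,"wy": 0,"wz": 0,"claw": 40}]'

```text
time_s: 8.73
ee_pos: [0.5912, 0.2086, 0.2297]
orientation: [[-0.894, -0.447, 0.01], [-0.447, 0.894, -0.016], [-0.002, -0.019, -1.0]]
wrist_force: [1.0, 0.9, 2.4]
width: 0.691
```

```bash
python3 go.py .5895 .208 .223 116.5
```

```text
time_s 8.7333
ee_pos [0.5912 0.2086 0.2297]
wrist_force [1.0459 0.9014 2.3649]
width 0.6907
t [0.044 0.008 0.169] w [-0.18   0.022  0.01 ] yaw now 116.56 joints [-13.8  24.8 -11.6  93.1   6.6  62.6  89.2]
```

>>> carry_out --steps '[{"tx": 0.02,"ty": 0,"tz": 0.1,"wx": 0,"wy": 0,"wz": 0,"claw": 40},{"tx": 0.02,"ty": 0,"tz": 0.2,"wx": 0,"wy": 0,"wz": 0,"claw": 40},{"tx": 0.02,"ty": 0,"tz": 0.25,"wx": 0,"wy": 0,"wz": 0,"claw": 40},{"tx": 0.02,"ty": 0,"tz": 0.3,"wx": 0,"wy": 0,"wz": 0,"claw": 40},{"tx": 0.02,"ty": 0,"tz": 0.3,"wx": 0,"wy": 0,"wz": 0,"claw": 40}]'

```text
time_s: 9.15
ee_pos: [0.5893, 0.2073, 0.2168]
orientation: [[-0.895, -0.447, 0.007], [-0.447, 0.894, -0.017], [0.001, -0.019, -1.0]]
wrist_force: [3.0, 1.5, -1.4]
width: 0.691
```

>>> carry_out --steps '[{"tx": 0,"ty": 0,"tz": 0.05,"wx": 0,"wy": 0,"wz": 0,"claw": 40},{"tx": 0,"ty": 0,"tz": 0.1,"wx": 0,"wy": 0,"wz": 0,"claw": 40},{"tx": 0,"ty": 0,"tz": 0.15,"wx": 0,"wy": 0,"wz": 0,"claw": 40},{"tx": 0,"ty": 0,"tz": 0.2,"wx": 0,"wy": 0,"wz": 0,"claw": 40},{"tx": 0,"ty": 0,"tz": 0.2,"wx": 0,"wy": 0,"wz": 0,"claw": 40}]'

```text
time_s: 9.57
ee_pos: [0.5894, 0.2072, 0.209]
orientation: [[-0.894, -0.447, 0.007], [-0.447, 0.894, -0.017], [0.001, -0.019, -1.0]]
wrist_force: [2.1, 1.2, -1.3]
width: 0.693
```

```bash
python3 go.py .5895 .208 .18 116.5
```

```text
time_s 9.5667
ee_pos [0.5894 0.2072 0.209 ]
wrist_force [ 2.122   1.1678 -1.3051]
width 0.6927
t [-0.012  0.029  0.724] w [-0.179 -0.011  0.01 ] yaw now 116.56 joints [-13.9  25.8 -11.4  94.4   6.9  60.5  88.9]
```

>>> carry_out --steps '[{"tx": -0.02,"ty": 0.01,"tz": 0.1,"wx": 0,"wy": 0,"wz": 0,"claw": 40},{"tx": -0.04,"ty": 0.01,"tz": 0.2,"wx": 0,"wy": 0,"wz": 0,"claw": 40},{"tx": -0.05,"ty": 0.01,"tz": 0.3,"wx": 0,"wy": 0,"wz": 0,"claw": 40},{"tx": -0.06,"ty": 0.01,"tz": 0.37,"wx": 0,"wy": 0,"wz": 0,"claw": 40},{"tx": -0.06,"ty": 0.01,"tz": 0.37,"wx": 0,"wy": 0,"wz": 0,"claw": 40}]'

```text
time_s: 9.98
ee_pos: [0.5925, 0.209, 0.1945]
orientation: [[-0.894, -0.447, 0.009], [-0.447, 0.894, -0.016], [-0.001, -0.019, -1.0]]
wrist_force: [3.6, 2.5, -2.1]
width: 0.686
```

```bash
python3 go.py .5895 .208 .18 116.5
```

```text
time_s 9.9833
ee_pos [0.5925 0.209  0.1945]
wrist_force [ 3.645   2.5095 -2.1127]
width 0.6861
t [0.077 0.018 0.363] w [-0.179  0.011  0.01 ] yaw now 116.56 joints [-14.   26.9 -11.3  94.7   7.2  58.9  88.7]
```

>>> carry_out --steps '[{"tx": 0,"ty": 0,"tz": 0.1,"wx": 0,"wy": 0,"wz": 0,"claw": 40},{"tx": 0,"ty": 0,"tz": 0.2,"wx": 0,"wy": 0,"wz": 0,"claw": 40},{"tx": 0,"ty": 0,"tz": 0.28,"wx": 0,"wy": 0,"wz": 0,"claw": 40},{"tx": 0,"ty": 0,"tz": 0.34,"wx": 0,"wy": 0,"wz": 0,"claw": 40},{"tx": 0,"ty": 0,"tz": 0.34,"wx": 0,"wy": 0,"wz": 0,"claw": 40}]'

```text
time_s: 10.4
ee_pos: [0.5928, 0.2088, 0.1818]
orientation: [[-0.895, -0.447, 0.01], [-0.447, 0.894, -0.016], [-0.002, -0.019, -1.0]]
wrist_force: [3.9, 2.6, 2.5]
width: 0.691
```

```bash
python3 go.py .5925 .209 .18 116.5
python3 - <<'E'
from h import *
for n in("wrist","side"):
    s=ctrl.snapshot(n);save(s,n+"10")
    t=s["img"][:,:,::-1]
    cv2.imwrite(f"pics/{n}10c.png",cv2.resize(t[180:380,210:440] if n=="wrist" else t[70:230,240:430],None,fx=3.3,fy=3,interpolation=cv2.INTER_CUBIC))
E
```

```text
time_s 10.4
ee_pos [0.5928 0.2088 0.1818]
wrist_force [3.8836 2.5761 2.4612]
width 0.691
t [0.003 0.009 0.046] w [-0.18   0.02   0.008] yaw now 116.55 joints [-14.1  27.7 -11.2  95.4   7.4  57.5  88.5]
```

View pics/wrist10c.png

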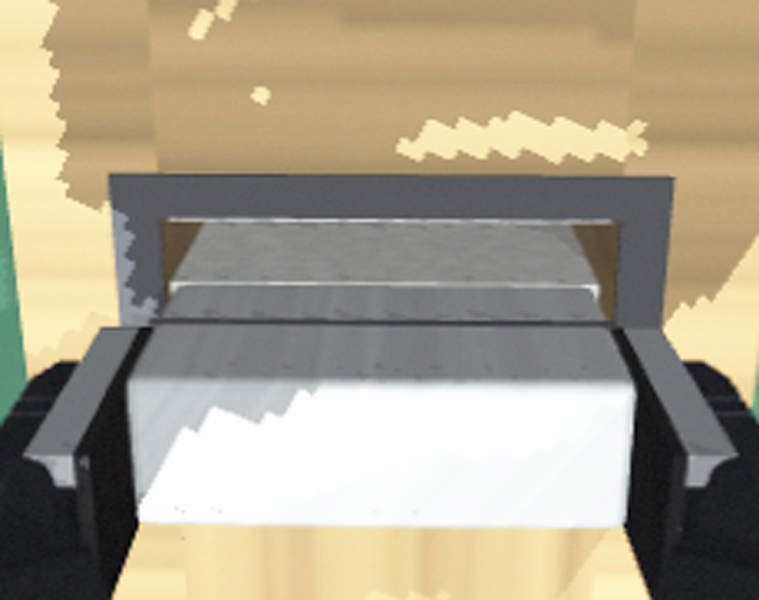

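View pics/side10c.png

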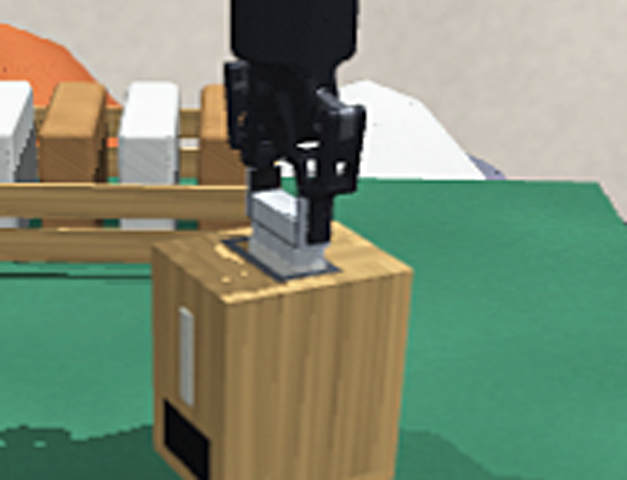

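>>> carry_out --steps '[{"tx": 0,"ty": 0,"tz": 0.06,"wx": 0,"wy": 0,"wz": 0,"claw": 40},{"tx": 0,"ty": 0,"tz": 0.1,"wx": 0,"wy": 0,"wz": 0,"claw": 40},{"tx": 0,"ty": 0,"tz": 0.1,"wx": 0,"wy": 0,"wz": 0,"claw": 40}]'

```text
time_s: 10.75
ee_pos: [0.5926, 0.2086, 0.1772]
orientation: [[-0.894, -0.447, 0.01], [-0.447, 0.894, -0.016], [-0.001, -0.019, -1.0]]
wrist_force: [5.4, 2.9, 1.6]
width: 0.69
```

>>> carry_out --steps '[{"tx": 0,"ty": 0,"tz": 0,"wx": 0,"wy": 0,"wz": 0,"claw": 75},{"tx": 0,"ty": 0,"tz": 0,"wx": 0,"wy": 0,"wz": 0,"claw": 75},{"tx": 0,"ty": 0,"tz": 0,"wx": 0,"wy": 0,"wz": 0,"claw": 75},{"tx": 0,"ty": 0,"tz": 0,"wx": 0,"wy": 0,"wz": 0,"claw": 75},{"tx": 0,"ty": 0,"tz": 0,"wx": 0,"wy": 0,"wz": 0,"claw": 75}]'

```text
time_s: 11.17
ee_pos: [0.5912, 0.2078, 0.1766]
orientation: [[-0.895, -0.447, 0.006], [-0.447, 0.894, -0.018], [0.002, -0.019, -1.0]]
wrist_force: [0.5, -0.8, -0.7]
width: 0.877
```

>>> carry_out --steps '[{"tx": 0,"ty": 0,"tz": -0.3,"wx": 0,"wy": 0,"wz": 0,"claw": 75},{"tx": 0,"ty": 0,"tz": -0.7,"wx": 0,"wy": 0,"wz": 0,"claw": 75},{"tx": 0,"ty": 0,"tz": -1.1,"wx": -0.18,"wy": 0,"wz": 0,"claw": 75},{"tx": 0,"ty": 0,"tz": -1.4,"wx": -0.18,"wy": 0,"wz": 0,"claw": 75},{"tx": 0,"ty": 0,"tz": -1.4,"wx": -0.18,"wy": 0,"wz": 0,"claw": 75}]'

```text
time_s: 11.58
ee_pos: [0.5935, 0.2096, 0.2372]
orientation: [[-0.895, -0.446, 0.006], [-0.446, 0.895, 0.002], [-0.006, -0.001, -1.0]]
wrist_force: [0.3, 0.2, 0.3]
width: 0.879
```

```bash
python3 go.py .5907 .2085 .225 116.5
python3 - <<'E'
from h import *
for n in("wrist","side"):
    s=ctrl.snapshot(n);save(s,n+"11")
    t=s["img"][:,:,::-1]
    cv2.imwrite(f"pics/{n}11c.png",cv2.resize(t[180:380,210:440] if n=="wrist" else t[70:230,240:430],None,fx=3.3,fy=3,interpolation=cv2.INTER_CUBIC))
E
```

```text
time_s 11.5833
ee_pos [0.5935 0.2096 0.2372]
wrist_force [0.3336 0.232  0.2979]
width 0.8786
t [0.078 0.007 0.304] w [-0.01   0.054  0.001] yaw now 116.51 joints [-13.   24.6 -11.9  92.3   5.6  63.3  90.2]
```

View pics/wrist11c.png

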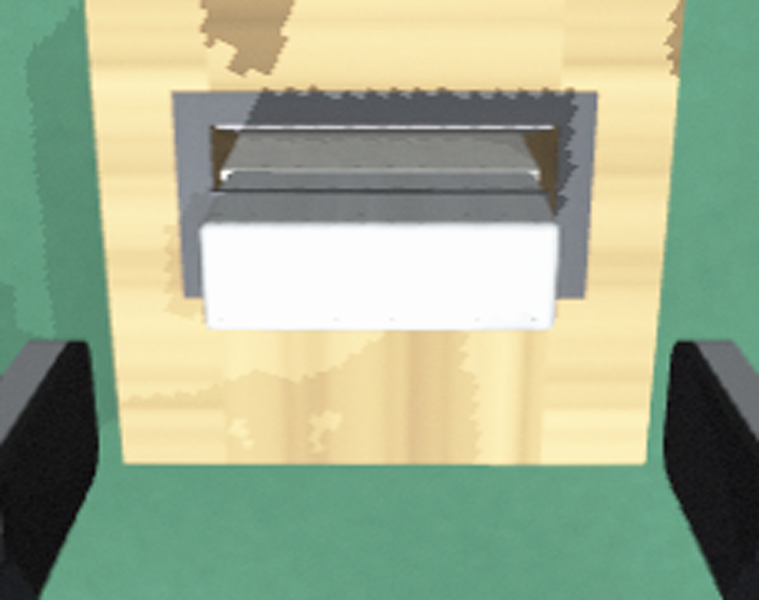

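View pics/side11c.png

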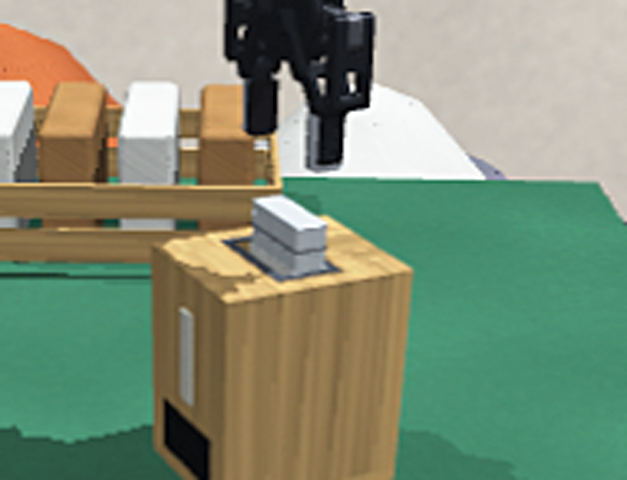

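The tin stays upright in the shaft, top face near (325,263) in the wrist picture, and I'm clear of it. Closing the fingers and coming down.

>>> carry_out --steps '[{"tx": 0.08,"ty": 0,"tz": 0,"wx": 0,"wy": 0.05,"wz": 0,"claw": 0},{"tx": 0.08,"ty": 0,"tz": 0,"wx": 0,"wy": 0.05,"wz": 0,"claw": 0},{"tx": 0.08,"ty": 0,"tz": 0,"wx": 0,"wy": 0.05,"wz": 0,"claw": 0},{"tx": 0.08,"ty": 0,"tz": 0,"wx": 0,"wy": 0.05,"wz": 0,"claw": 0},{"tx": 0.08,"ty": 0,"tz": 0,"wx": 0,"wy": 0.05,"wz": 0,"claw": 0}]'

```text
time_s: 12.1
ee_pos: [0.5884, 0.2078, 0.2328]
orientation: [[-0.894, -0.447, -0.006], [-0.447, 0.894, -0.003], [0.006, 0.0, -1.0]]
wrist_force: [0.2, 0.6, 0.1]
width: 0.167
```

>>> carry_out --steps '[{"tx": 0,"ty": 0,"tz": 0,"wx": 0,"wy": 0,"wz": 0,"claw": 0},{"tx": 0,"ty": 0,"tz": 0,"wx": 0,"wy": 0,"wz": 0,"claw": 0},{"tx": 0,"ty": 0,"tz": 0,"wx": 0,"wy": 0,"wz": 0,"claw": 0},{"tx": 0,"ty": 0,"tz": 0,"wx": 0,"wy": 0,"wz": 0,"claw": 0},{"tx": 0,"ty": 0,"tz": 0,"wx": 0,"wy": 0,"wz": 0,"claw": 0}]'

```text
time_s: 12.52
ee_pos: [0.5887, 0.2078, 0.2333]
orientation: [[-0.894, -0.447, -0.005], [-0.447, 0.894, -0.002], [0.005, 0.0, -1.0]]
wrist_force: [0.7, -0.9, 0.3]
width: -0.001
```

```bash
python3 go.py .5907 .2085 .21 116.5
python3 - <<'E'
from h import *
for n in("side",):
    s=ctrl.snapshot(n);save(s,n+"12")
    t=s["img"][:,:,::-1]
    cv2.imwrite(f"pics/{n}12c.png",cv2.resize(t[70:230,240:430],None,fx=3.3,fy=3.3,interpolation=cv2.INTER_CUBIC))
E
```

```text
time_s 12.5167
ee_pos [0.5887 0.2078 0.2333]
wrist_force [ 0.7324 -0.8797  0.3481]
width -0.0015
t [-0.055 -0.007  0.582] w [ 0.   -0.05  0.01] yaw now 116.56 joints [-13.   24.7 -11.9  92.7   5.5  63.5  90.2]
```

View pics/side12c.png

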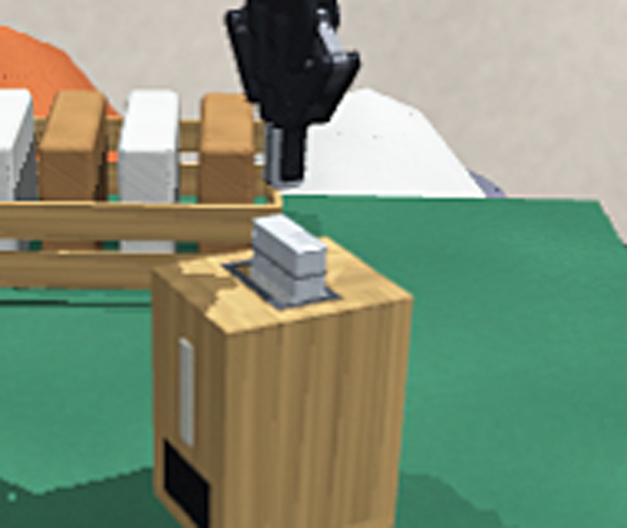

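>>> carry_out --steps '[{"tx": -0.05,"ty": 0,"tz": 0.2,"wx": 0,"wy": -0.05,"wz": 0,"claw": 0},{"tx": -0.05,"ty": 0,"tz": 0.4,"wx": 0,"wy": -0.05,"wz": 0,"claw": 0},{"tx": -0.05,"ty": 0,"tz": 0.6,"wx": 0,"wy": -0.05,"wz": 0,"claw": 0},{"tx": -0.05,"ty": 0,"tz": 0.7,"wx": 0,"wy": -0.05,"wz": 0,"claw": 0},{"tx": -0.05,"ty": 0,"tz": 0.7,"wx": 0,"wy": -0.05,"wz": 0,"claw": 0}]'

```text
time_s: 12.98
ee_pos: [0.5895, 0.2083, 0.2035]
orientation: [[-0.894, -0.447, -0.002], [-0.447, 0.894, -0.001], [0.003, 0.0, -1.0]]
wrist_force: [-0.4, -0.2, 0.4]
width: -0.001
```

>>> carry_out --steps '[{"tx": 0,"ty": 0,"tz": 0.05,"wx": 0,"wy": 0,"wz": 0,"claw": 0},{"tx": 0,"ty": 0,"tz": 0.1,"wx": 0,"wy": 0,"wz": 0,"claw": 0},{"tx": 0,"ty": 0,"tz": 0.15,"wx": 0,"wy": 0,"wz": 0,"claw": 0},{"tx": 0,"ty": 0,"tz": 0.2,"wx": 0,"wy": 0,"wz": 0,"claw": 0},{"tx": 0,"ty": 0,"tz": 0.25,"wx": 0,"wy": 0,"wz": 0,"claw": 0}]'

```text
time_s: 13.4
ee_pos: [0.5905, 0.2086, 0.1968]
orientation: [[-0.895, -0.447, 0.001], [-0.447, 0.895, -0.0], [-0.001, -0.0, -1.0]]
wrist_force: [-3.1, -1.2, 8.6]
width: 0.001
```

>>> carry_out --steps '[{"tx": 0,"ty": 0,"tz": 0.1,"wx": 0,"wy": 0,"wz": 0,"claw": 0},{"tx": 0,"ty": 0,"tz": 0.2,"wx": 0,"wy": 0,"wz": 0,"claw": 0},{"tx": 0,"ty": 0,"tz": 0.3,"wx": 0,"wy": 0,"wz": 0,"claw": 0},{"tx": 0,"ty": 0,"tz": 0.4,"wx": 0,"wy": 0,"wz": 0,"claw": 0},{"tx": 0,"ty": 0,"tz": 0.5,"wx": 0,"wy": 0,"wz": 0,"claw": 0}]'

```text
time_s: 13.82
ee_pos: [0.5905, 0.2085, 0.1768]
orientation: [[-0.895, -0.447, 0.001], [-0.447, 0.895, -0.0], [-0.001, -0.0, -1.0]]
wrist_force: [-3.3, -2.8, 8.4]
width: -0.006
```

```bash
python3 go.py .5907 .2085 .14 116.5
```

```text
time_s 13.8167
ee_pos [0.5905 0.2085 0.1768]
wrist_force [-3.2633 -2.7704  8.4155]
width -0.0065
t [-0.004 -0.002  0.919] w [-0.004  0.006  0.007] yaw now 116.54 joints [-13.3  27.9 -11.6  95.7   6.5  57.   89.5]
```

>>> carry_out --steps '[{"tx": 0,"ty": 0,"tz": 0.1,"wx": 0,"wy": 0,"wz": 0,"claw": 0},{"tx": 0,"ty": 0,"tz": 0.2,"wx": 0,"wy": 0,"wz": 0,"claw": 0},{"tx": 0,"ty": 0,"tz": 0.3,"wx": 0,"wy": 0,"wz": 0,"claw": 0},{"tx": 0,"ty": 0,"tz": 0.4,"wx": 0,"wy": 0,"wz": 0,"claw": 0},{"tx": 0,"ty": 0,"tz": 0.5,"wx": 0,"wy": 0,"wz": 0,"claw": 0}]'

```text
time_s: 14.23
ee_pos: [0.5905, 0.2085, 0.1567]
orientation: [[-0.895, -0.447, 0.001], [-0.447, 0.895, -0.0], [-0.001, -0.0, -1.0]]
wrist_force: [-3.5, -2.2, 7.7]
width: 0.001
```

>>> carry_out --steps '[{"tx": 0,"ty": 0,"tz": 0.06,"wx": 0,"wy": 0,"wz": 0,"claw": 0},{"tx": 0,"ty": 0,"tz": 0.12,"wx": 0,"wy": 0,"wz": 0,"claw": 0},{"tx": 0,"ty": 0,"tz": 0.18,"wx": 0,"wy": 0,"wz": 0,"claw": 0},{"tx": 0,"ty": 0,"tz": 0.24,"wx": 0,"wy": 0,"wz": 0,"claw": 0},{"tx": 0,"ty": 0,"tz": 0.3,"wx": 0,"wy": 0,"wz": 0,"claw": 0}]'

```text
time_s: 14.65
ee_pos: [0.5907, 0.2086, 0.1448]
orientation: [[-0.895, -0.447, 0.001], [-0.447, 0.895, 0.0], [-0.001, -0.0, -1.0]]
wrist_force: [-2.4, -1.0, 9.6]
width: 0.001
```

```bash
python3 go.py .5907 .2085 .137 116.5
python3 - <<'E'
from h import *
for n in("side","wrist"):
    s=ctrl.snapshot(n);save(s,n+"13")
    t=s["img"][:,:,::-1]
    cv2.imwrite(f"pics/{n}13c.png",cv2.resize(t[180:380,210:440] if n=="wrist" else t[70:230,240:430],None,fx=3.3,fy=3,interpolation=cv2.INTER_CUBIC))
E
```

```text
time_s 14.65
ee_pos [0.5907 0.2086 0.1448]
wrist_force [-2.4156 -0.9666  9.6364]
width 0.0011
t [ 0.003 -0.002  0.196] w [-0.004  0.01   0.008] yaw now 116.55 joints [-13.5  30.  -11.3  97.1   7.   53.5  89. ]
```

View pics/wrist13c.png

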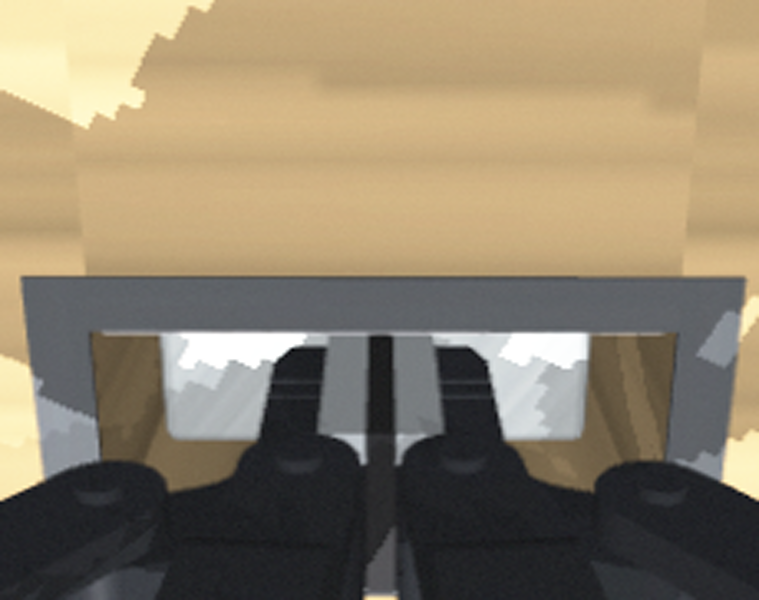

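View pics/side13c.png

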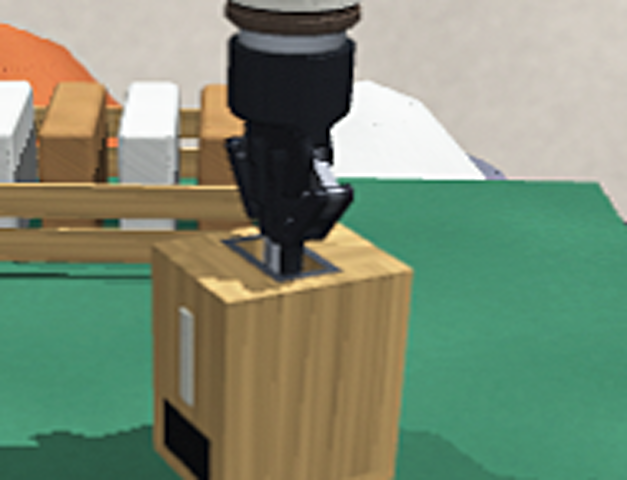

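>>> carry_out --steps '[{"tx": 0,"ty": 0,"tz": 0.03,"wx": 0,"wy": 0,"wz": 0,"claw": 0},{"tx": 0,"ty": 0,"tz": 0.06,"wx": 0,"wy": 0,"wz": 0,"claw": 0},{"tx": 0,"ty": 0,"tz": 0.09,"wx": 0,"wy": 0,"wz": 0,"claw": 0},{"tx": 0,"ty": 0,"tz": 0.12,"wx": 0,"wy": 0,"wz": 0,"claw": 0},{"tx": 0,"ty": 0,"tz": 0.15,"wx": 0,"wy": 0,"wz": 0,"claw": 0}]'

```text
time_s: 15.17
ee_pos: [0.5912, 0.2089, 0.1392]
orientation: [[-0.895, -0.447, 0.002], [-0.447, 0.895, 0.001], [-0.002, -0.001, -1.0]]
wrist_force: [-1.6, -0.8, 8.9]
width: 0.003
```

>>> carry_out --steps '[{"tx": 0,"ty": 0,"tz": 0.012,"wx": 0,"wy": 0,"wz": 0,"claw": 0},{"tx": 0,"ty": 0,"tz": 0.024,"wx": 0,"wy": 0,"wz": 0,"claw": 0},{"tx": 0,"ty": 0,"tz": 0.036,"wx": 0,"wy": 0,"wz": 0,"claw": 0},{"tx": 0,"ty": 0,"tz": 0.048,"wx": 0,"wy": 0,"wz": 0,"claw": 0}]'

```text
time_s: 15.5
ee_pos: [0.5913, 0.2089, 0.1373]
orientation: [[-0.895, -0.447, 0.002], [-0.447, 0.895, 0.0], [-0.002, -0.001, -1.0]]
wrist_force: [-2.2, -1.9, 9.3]
width: -0.001
```

>>> carry_out --steps '[{"tx": 0,"ty": 0,"tz": 0.012,"wx": 0,"wy": 0,"wz": 0,"claw": 0},{"tx": 0,"ty": 0,"tz": 0.024,"wx": 0,"wy": 0,"wz": 0,"claw": 0},{"tx": 0,"ty": 0,"tz": 0.036,"wx": 0,"wy": 0,"wz": 0,"claw": 0}]'

```text
time_s: 15.75
ee_pos: [0.5912, 0.2089, 0.1358]
orientation: [[-0.895, -0.447, 0.002], [-0.447, 0.895, 0.001], [-0.002, -0.0, -1.0]]
wrist_force: [-2.7, -0.8, 9.4]
width: -0.0
```

>>> carry_out --steps '[{"tx": 0,"ty": 0,"tz": 0.012,"wx": 0,"wy": 0,"wz": 0,"claw": 0},{"tx": 0,"ty": 0,"tz": 0.024,"wx": 0,"wy": 0,"wz": 0,"claw": 0},{"tx": 0,"ty": 0,"tz": 0.036,"wx": 0,"wy": 0,"wz": 0,"claw": 0}]'

```text
time_s: 16.0
ee_pos: [0.5912, 0.2089, 0.1343]
orientation: [[-0.895, -0.447, 0.002], [-0.447, 0.895, 0.001], [-0.002, -0.0, -1.0]]
wrist_force: [-2.2, -0.9, 8.6]
width: -0.001
```

>>> carry_out --steps '[{"tx": 0,"ty": 0,"tz": 0.012,"wx": 0,"wy": 0,"wz": 0,"claw": 0},{"tx": 0,"ty": 0,"tz": 0.024,"wx": 0,"wy": 0,"wz": 0,"claw": 0},{"tx": 0,"ty": 0,"tz": 0.036,"wx": 0,"wy": 0,"wz": 0,"claw": 0}]'

```text
time_s: 16.25
ee_pos: [0.5912, 0.2089, 0.1328]
orientation: [[-0.895, -0.447, 0.002], [-0.447, 0.895, 0.001], [-0.002, -0.0, -1.0]]
wrist_force: [-1.8, -1.6, 8.2]
width: 0.002
```

>>> carry_out --steps '[{"tx": 0,"ty": 0,"tz": 0.012,"wx": 0,"wy": 0,"wz": 0,"claw": 0},{"tx": 0,"ty": 0,"tz": 0.024,"wx": 0,"wy": 0,"wz": 0,"claw": 0},{"tx": 0,"ty": 0,"tz": 0.036,"wx": 0,"wy": 0,"wz": 0,"claw": 0}]'

```text
time_s: 16.5
ee_pos: [0.5913, 0.2089, 0.1316]
orientation: [[-0.895, -0.447, 0.002], [-0.447, 0.895, 0.001], [-0.002, -0.0, -1.0]]
wrist_force: [-3.2, -0.9, 10.3]
width: 0.001
```

>>> carry_out --steps '[{"tx": 0,"ty": 0,"tz": 0.012,"wx": 0,"wy": 0,"wz": 0,"claw": 0},{"tx": 0,"ty": 0,"tz": 0.024,"wx": 0,"wy": 0,"wz": 0,"claw": 0}]'

```text
time_s: 16.67
ee_pos: [0.5913, 0.2089, 0.131]
orientation: [[-0.895, -0.447, 0.002], [-0.447, 0.895, 0.0], [-0.002, -0.001, -1.0]]
wrist_force: [-3.6, -1.7, 13.0]
width: -0.001
```

>>> carry_out --steps '[{"tx": 0,"ty": 0,"tz": 0.012,"wx": 0,"wy": 0,"wz": 0,"claw": 0},{"tx": 0,"ty": 0,"tz": 0.024,"wx": 0,"wy": 0,"wz": 0,"claw": 0}]'

```text
time_s: 16.83
ee_pos: [0.5913, 0.2089, 0.1305]
orientation: [[-0.895, -0.447, 0.002], [-0.447, 0.895, 0.0], [-0.002, -0.001, -1.0]]
wrist_force: [-5.5, -2.3, 15.5]
width: 0.002
```

>>> carry_out --steps '[{"tx": 0,"ty": 0,"tz": 0.012,"wx": 0,"wy": 0,"wz": 0,"claw": 0},{"tx": 0,"ty": 0,"tz": 0.024,"wx": 0,"wy": 0,"wz": 0,"claw": 0}]'

```text
time_s: 17.0
ee_pos: [0.5913, 0.2089, 0.1299]
orientation: [[-0.895, -0.447, 0.002], [-0.447, 0.895, 0.0], [-0.002, -0.001, -1.0]]
wrist_force: [-5.5, -2.7, 17.8]
width: 0.001
```

```bash
python3 go.py .5907 .2085 .13 116.5
python3 - <<'E'
from h import *
for n in("side","wrist"):
    s=ctrl.snapshot(n);save(s,n+"14")
    t=s["img"][:,:,::-1]
    cv2.imwrite(f"pics/{n}14c.png",cv2.resize(t[180:380,210:440] if n=="wrist" else t[70:230,240:430],None,fx=3.3,fy=3,interpolation=cv2.INTER_CUBIC))
print(np.round(ctrl.read_state()["wrist_force"],1))
E
```

```text
time_s 17.0
ee_pos [0.5913 0.2089 0.1299]
wrist_force [-5.5323 -2.6615 17.8483]
width 0.001
t [ 0.018 -0.002 -0.004] w [-0.007  0.022  0.007] yaw now 116.54 joints [-13.7  31.1 -11.1  97.6   7.3  51.9  88.8]
[-5.3 -2.9 16.5]
```

View pics/wrist14c.png

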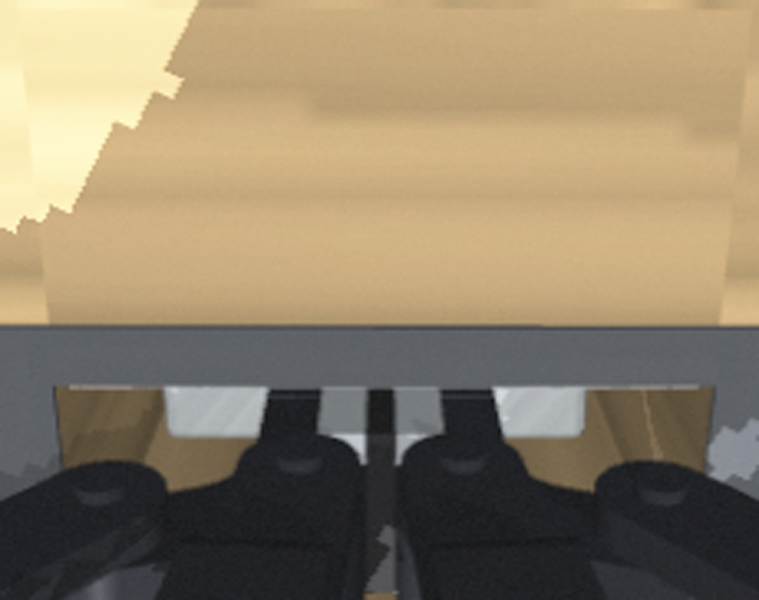

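View pics/side14c.png

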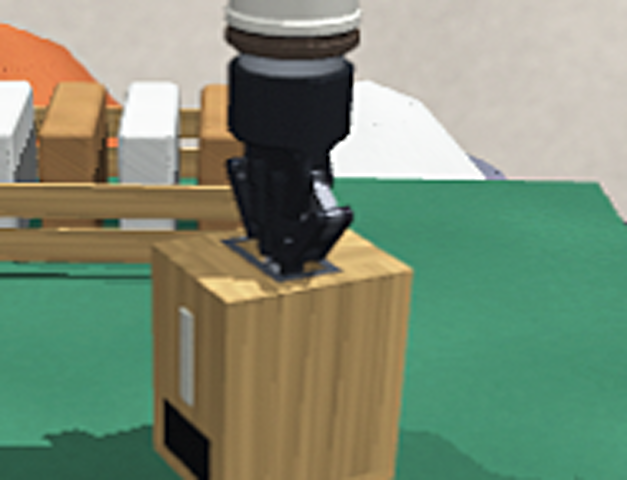

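Picture check: tin top at about (323,317) in the wrist picture and squarely under the fingers, and the knuckles still look clear of the frame. The force has risen from about 9 N to 17 N over 2.2 mm, which fits the 3 N/mm plate plus friction. I'll press slightly further.

>>> carry_out --steps '[{"tx": 0,"ty": 0,"tz": 0.012,"wx": 0,"wy": 0,"wz": 0,"claw": 0},{"tx": 0,"ty": 0,"tz": 0.024,"wx": 0,"wy": 0,"wz": 0,"claw": 0},{"tx": 0,"ty": 0,"tz": 0.024,"wx": 0,"wy": 0,"wz": 0,"claw": 0}]'

```text
time_s: 17.35
ee_pos: [0.5913, 0.2089, 0.1292]
orientation: [[-0.895, -0.447, 0.003], [-0.447, 0.895, 0.0], [-0.002, -0.001, -1.0]]
wrist_force: [-6.0, -2.1, 18.1]
width: -0.001
```

>>> carry_out --steps '[{"tx": 0,"ty": 0,"tz": 0.012,"wx": 0,"wy": 0,"wz": 0,"claw": 0},{"tx": 0,"ty": 0,"tz": 0.024,"wx": 0,"wy": 0,"wz": 0,"claw": 0},{"tx": 0,"ty": 0,"tz": 0.024,"wx": 0,"wy": 0,"wz": 0,"claw": 0}]'

```text
time_s: 17.6
ee_pos: [0.5913, 0.2088, 0.1286]
orientation: [[-0.895, -0.447, 0.003], [-0.447, 0.895, 0.0], [-0.003, -0.001, -1.0]]
wrist_force: [-7.3, -2.8, 20.7]
width: -0.001
```

>>> carry_out --steps '[{"tx": 0,"ty": 0,"tz": 0,"wx": 0,"wy": 0,"wz": 0,"claw": 0},{"tx": 0,"ty": 0,"tz": 0,"wx": 0,"wy": 0,"wz": 0,"claw": 0},{"tx": 0,"ty": 0,"tz": 0,"wx": 0,"wy": 0,"wz": 0,"claw": 0},{"tx": 0,"ty": 0,"tz": 0,"wx": 0,"wy": 0,"wz": 0,"claw": 0},{"tx": 0,"ty": 0,"tz": 0,"wx": 0,"wy": 0,"wz": 0,"claw": 0}]'

```text
time_s: 18.02
ee_pos: [0.5913, 0.2089, 0.1287]
orientation: [[-0.895, -0.447, 0.003], [-0.447, 0.895, 0.0], [-0.003, -0.001, -1.0]]
wrist_force: [-7.5, -3.9, 21.4]
width: 0.003
```

>>> carry_out --steps '[{"tx": 0,"ty": 0,"tz": -0.05,"wx": 0,"wy": 0,"wz": 0,"claw": 0},{"tx": 0,"ty": 0,"tz": -0.1,"wx": 0,"wy": 0,"wz": 0,"claw": 0},{"tx": 0,"ty": 0,"tz": -0.2,"wx": 0,"wy": 0,"wz": 0,"claw": 0},{"tx": 0,"ty": 0,"tz": -0.3,"wx": 0,"wy": 0,"wz": 0,"claw": 0},{"tx": 0,"ty": 0,"tz": -0.4,"wx": 0,"wy": 0,"wz": 0,"claw": 0}]'

```text
time_s: 18.43
ee_pos: [0.5906, 0.2089, 0.141]
orientation: [[-0.894, -0.447, 0.0], [-0.447, 0.894, 0.0], [-0.0, 0.0, -1.0]]
wrist_force: [2.4, 2.0, -1.5]
width: -0.0
```

>>> carry_out --steps '[{"tx": 0,"ty": 0,"tz": -0.2,"wx": 0,"wy": 0,"wz": 0,"claw": 0},{"tx": 0,"ty": 0,"tz": -0.4,"wx": 0,"wy": 0,"wz": 0,"claw": 0},{"tx": 0,"ty": 0,"tz": -0.6,"wx": 0,"wy": 0,"wz": 0,"claw": 0},{"tx": 0,"ty": 0,"tz": -0.8,"wx": 0,"wy": 0,"wz": 0,"claw": 0},{"tx": 0,"ty": 0,"tz": -1.0,"wx": 0,"wy": 0,"wz": 0,"claw": 0}]'

```text
time_s: 18.85
ee_pos: [0.5894, 0.2081, 0.1815]
orientation: [[-0.895, -0.447, -0.002], [-0.447, 0.895, -0.001], [0.002, -0.0, -1.0]]
wrist_force: [-0.7, -1.1, -1.5]
width: 0.002
```

>>> carry_out --steps '[{"tx": 0,"ty": 0,"tz": -0.6,"wx": 0,"wy": 0,"wz": 0,"claw": 0},{"tx": 0,"ty": 0,"tz": -1.2,"wx": 0,"wy": 0,"wz": 0,"claw": 0},{"tx": -0.5,"ty": 0,"tz": -1.8,"wx": 0,"wy": 0,"wz": 0,"claw": 0},{"tx": -1.1,"ty": 0,"tz": -2.2,"wx": 0,"wy": 0,"wz": 0,"claw": 0},{"tx": -1.5,"ty": 0,"tz": -2.2,"wx": 0,"wy": 0,"wz": 0,"claw": 0}]'

```text
time_s: 19.27
ee_pos: [0.6466, 0.2366, 0.2744]
orientation: [[-0.895, -0.447, 0.007], [-0.447, 0.895, 0.002], [-0.007, -0.001, -1.0]]
wrist_force: [0.5, 0.3, 0.9]
width: 0.004
```

Run:
```python
from h import *
st()
for n in("side","wrist","top"):
    s=ctrl.snapshot(n);save(s,n+"15")
    t=s["img"][:,:,::-1]
    if n!="top":cv2.imwrite(f"pics/{n}15c.png",cv2.resize(t[110:260,240:430] if n=="wrist" else t[110:260,240:430],None,fx=4,fy=4,interpolation=cv2.INTER_CUBIC))
```

```text
time_s 19.2667
ee_pos [0.6466 0.2366 0.2744]
wrist_force [0.5339 0.3384 0.8906]
width 0.0035
```

View pics/wrist15c.png

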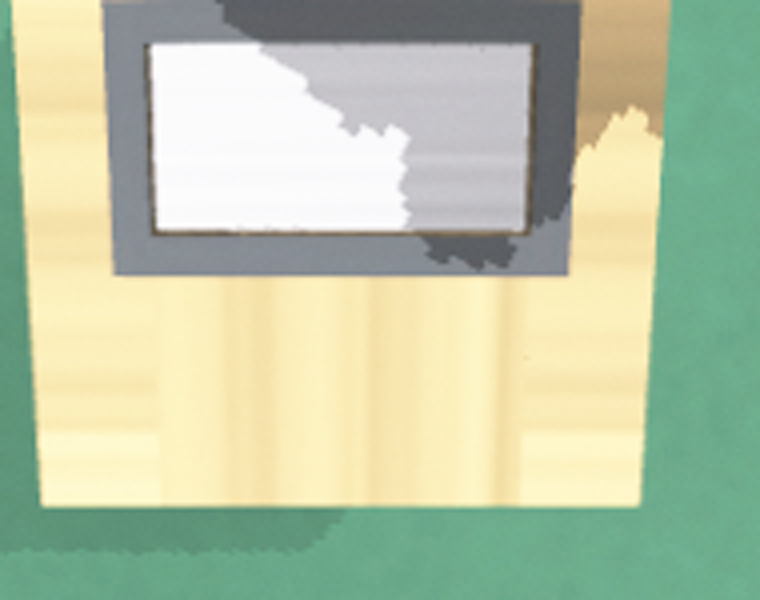

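View pics/side15.png

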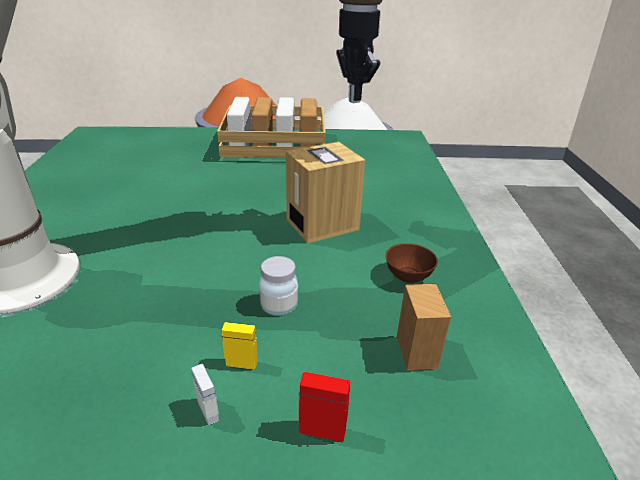

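The flap is shut flat (its tip gap is visible near row 168 of the wrist picture), and the jar, carton and bowl are at the same pixels as at the start. I'll settle briefly and hand in.

>>> carry_out --steps '[{"tx": 0,"ty": 0,"tz": 0,"wx": 0,"wy": 0,"wz": 0,"claw": 0},{"tx": 0,"ty": 0,"tz": 0,"wx": 0,"wy": 0,"wz": 0,"claw": 0},{"tx": 0,"ty": 0,"tz": 0,"wx": 0,"wy": 0,"wz": 0,"claw": 0}]'

```text
time_s: 19.67
ee_pos: [0.643, 0.2348, 0.2683]
orientation: [[-0.895, -0.447, -0.002], [-0.447, 0.895, -0.001], [0.002, -0.0, -1.0]]
wrist_force: [0.0, 0.4, -0.6]
width: -0.002
```

```bash
python3 -c "
from h import *
st();print(ctrl.hand_in())"
```

```text
time_s 19.6667
ee_pos [0.643  0.2348 0.2683]
wrist_force [ 0.0145  0.3665 -0.5781]
width -0.0019
the job is handed in; nothing more can be done
None
```

I put the large white tin upright through the flap, about 70 mm deep. With closed fingers I then pushed it down to the sprung plate and drew out. The job was handed in at 19.7 s, and no verdict is reported.

- **Landing:** sliding friction was about 9 N. The force started to rise with the tin's top about 38 mm below the mouth. I pressed about 3.5 mm further and held for 0.4 s, with 21 N at the wrist. That puts about 10–12 N on the plate, worked out from travel and force rather than measured.
- **Force rise:** it was steeper than the plate's stated 3 N/mm, about 4.5 N/mm at first. I put that down to the 6–8 N sideways load adding wall friction. I judged the finger knuckles clear of the frame from pictures only, and an estimate put that gap at only about 1 mm.
- **Last pictures:** the flap is shut flat, and jar, carton and bowl are where they started. The tin's final pose under the shut flap could not be seen.
- **Disagreement on the way:** one wrist-camera reading of the tin was about 3 mm off because the arm was still settling. I measured again at rest before inserting.

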